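# Load the barrel tumbler and latch its hatch

## Task

Load every rusty long hex nut from the sorting tray into the barrel of the tumbler through its open hatch, and leave the sealed ball bearing in the tray. Then swing the hatch fully shut, swing the latch's claw over so that it hooks behind the keeper on the hatch's edge, and swing the lever down over centre until it lies flat along the barrel. Do not knock over the glass jar.

Things in the scene. Friction and masses are not known exactly. Their poses are not given: they have to be found in the camera images.
- tumbler: Fixed bench tumbler: six-sided green barrel, 180 mm across flats, 200 mm long, along this body's x, between end stands (x +-130) on a 300 x 228 mm base with side guards 94 mm high; motor at +x. Origin: centre of underside, on the bench. Barrel axis at z 120 mm, inner floor z 36. Flat top facet at z 210, y -52 to 52. Hatch hinged on its -y edge; latch on the facet sloping 60 deg down from its +y edge.
- opening (a point): Centre of the hatch opening in the barrel's top, at tumbler x 0, y 0, z 210 mm. The opening is 150 mm along tumbler x and 86 mm along tumbler y; its rim is 6 mm thick.
- hatch (a joint): Hatch angle, rad: 0 shut (flat on the top facet), 1.57 upright, 2.05 fully open, leaning away from the latch (to tumbler -y). Stiff friction hinge: the hatch stays where it is left; some 3 to 6 N near its free edge moves it.
- hatch_hinge (a point): Middle of the hatch's hinge line, at tumbler x 0, y -54, z 212 mm; the line runs along the tumbler's x.
- hatch_edge (a point): Middle of the hatch's free edge on its outer face, 107 mm from the hinge line. The hatch is a plate 174 mm wide (tumbler x), 4 mm thick (outer face 2.5 mm out from the hinge line), with a 22 mm flange that lies on the latch facet when shut. Outer face, 50 mm from the hinge: bow handle 98 mm wide (x), 30 mm high, 8 mm bar.
- keeper (a point): Keeper on the hatch's flange; moves with it. Origin: middle of the hatch's latch-side edge (tumbler y 52, z 210 mm when shut); x as the tumbler's; y down the latch facet = tumbler (0, 0.5, -0.866); z out of it = tumbler (0, 0.866, 0.5) (when shut). Plate face at z 5 mm; on it at y 13 a lip 28 mm wide, 3 thick, up to z 12, leaning a little to -y. The claw hooks in the pocket at y 0 to 12.
- lever (a joint): Latch lever angle, rad: 0 down, flat along the facet (latched); grows as its end swings out and up, to 2.1; its end points cos(angle) down the facet + sin(angle) out of it; level at 1.05. Stays where left (about 1 N at its end moves it). Claw hooks with the lever at 1.4 to 2.05. Then drawing it down takes up to 4 N at the end from 1.1 to 0.3; below 0.3 it is over centre and holds.
- lever_pivot (a point): Middle of the lever's pivot axis (along the tumbler's x), at tumbler x 0, y 88, z 167 mm: 55 mm down the facet and 10 mm out of it.
- lever_tip (a point): On the lever's middle line, 60 mm from its pivot. The lever is a steel plate 26 mm wide (tumbler x), 3 mm thick, reaching 67 mm from its pivot.
- claw (a joint): Angle of the claw on the lever, rad: 2.8 folded out onto the lever (start); it falls as the claw swings over towards the hatch. It swings freely about a pin on the lever 13.5 mm along from the lever's pivot and 4 mm to its under side, and once past upright drops by its weight: with the lever at 1.5 to 2.0 into the keeper's pocket (then about lever angle - 0.33). Latched: 0.
- claw_tip (a point): Foot of the claw's hook, middle: the end that goes behind the keeper's lip. The claw is a steel strip 14 mm wide ending, 55 mm from its pin, in a cross hook 36 mm wide (tumbler x), 4 thick, 11 deep; folded out it reaches past the lever's end. A spring in it gives up to 3 mm when drawn. In the keeper's frame at about y 11, z 5.5 mm when latched.
- tray: Fixed shallow sorting tray, 256 (x) x 172 (y) x 12 mm high, grey plastic, with six compartments 80 x 80 mm (3 along x, 2 along y, 84 mm pitch); floor 4 mm, walls 4 mm. Origin: centre of the underside.
- nut0: Rusty steel long hex nut (threaded-rod coupling nut), 30 mm across flats, 45 mm long, with a through bore, 165 g; stands on end in one compartment of the tray. Origin: centre of one end face (the lower one at the start); z is its axis, from this end to the other; flats face 30, 90, 150 .. deg from its x. May be absent.
- nut1: Rusty steel long hex nut (threaded-rod coupling nut), 30 mm across flats, 45 mm long, with a through bore, 165 g; stands on end in one compartment of the tray. Origin: centre of one end face (the lower one at the start); z is its axis, from this end to the other; flats face 30, 90, 150 .. deg from its x. May be absent.
- nut2: Rusty steel long hex nut (threaded-rod coupling nut), 30 mm across flats, 45 mm long, with a through bore, 165 g; stands on end in one compartment of the tray. Origin: centre of one end face (the lower one at the start); z is its axis, from this end to the other; flats face 30, 90, 150 .. deg from its x. May be absent.
- nut3: Rusty steel long hex nut (threaded-rod coupling nut), 30 mm across flats, 45 mm long, with a through bore, 165 g; stands on end in one compartment of the tray. Origin: centre of one end face (the lower one at the start); z is its axis, from this end to the other; flats face 30, 90, 150 .. deg from its x. May be absent.
- nut4: Rusty steel long hex nut (threaded-rod coupling nut), 30 mm across flats, 45 mm long, with a through bore, 165 g; stands on end in one compartment of the tray. Origin: centre of one end face (the lower one at the start); z is its axis, from this end to the other; flats face 30, 90, 150 .. deg from its x. May be absent.
- bearing: Sealed ball bearing, 35 mm diameter, 11 mm high, steel rings and black seals, lying flat in a compartment of the tray; must stay in the tray. Origin: centre of its underside.
- jar: Glass jar with a white lid, 68 mm diameter, 60 mm tall, standing at the far side between tumbler and tray; origin at the centre of its underside, z its axis.
There are look-alikes about, which are no part of the job. Leave any turquoise look-alike of the nut3 alone.

How it is judged (in metres and radians):
On the way, in this order (a step that is already met when the one before it is completed fails the run):
1. all the nuts that are present lie in the barrel (x of nut0 in the frame of tumbler between -0.1 and 0.1 m and y of nut0 in the frame of tumbler between -0.085 and 0.085 m and z of nut0 in the frame of tumbler between 0.032 and 0.19 m and x of nut1 in the frame of tumbler between -0.1 and 0.1 m and y of nut1 in the frame of tumbler between -0.085 and 0.085 m and z of nut1 in the frame of tumbler between 0.032 and 0.19 m and x of nut2 in the frame of tumbler between -0.1 and 0.1 m and y of nut2 in the frame of tumbler between -0.085 and 0.085 m and z of nut2 in the frame of tumbler between 0.032 and 0.19 m and x of nut3 in the frame of tumbler between -0.1 and 0.1 m and y of nut3 in the frame of tumbler between -0.085 and 0.085 m and z of nut3 in the frame of tumbler between 0.032 and 0.19 m and x of nut4 in the frame of tumbler between -0.1 and 0.1 m and y of nut4 in the frame of tumbler between -0.085 and 0.085 m and z of nut4 in the frame of tumbler between 0.032 and 0.19 m), for 0.3 s.
2. the hatch is swung shut (value of joint hatch below 0.04 rad), for 0.2 s.
3. the claw's hook lies in the pocket behind the keeper's lip, the hatch shut (y of claw_tip in the frame of keeper between -0.004 and 0.0135 m and z of claw_tip in the frame of keeper between 0.001 and 0.0095 m and value of joint hatch below 0.04 rad), for 0.3 s.
4. the lever is swung down over centre with the claw hooked (all of step 3 and value of joint lever below 0.1 rad), for 0.3 s.
At the end, for the whole second after the job is handed in: Every nut present at rest in the barrel, the bearing in the tray, hatch shut (under 0.04 rad), claw hooked behind the keeper lip (its tip within y -4 to 13.5 mm, z under 9.5 mm of the keeper frame), lever down (under 0.1 rad) (all of step 1 and all of step 4 and x of bearing in the frame of tray between -0.128 and 0.128 m and y of bearing in the frame of tray between -0.086 and 0.086 m and z of bearing in the frame of tray between -0.005 and 0.03 m and linear speed of each of nut0, nut1, nut2, nut3, nut4 below 0.05 m/s); the robot touches nothing.
It fails at once if the jar is knocked over (angle between jar's own z axis and vertical above 0.6 rad).
Of nut0, nut1, nut2, nut3, nut4 only 3 to 5 are there at a start; the rules pass over those that are not, and their reading is None.
At some moment in a run one of nut0, nut1, nut2, nut3, nut4 may be knocked a few centimetres aside while the robot is not near it.
Once in a run the grip may slacken for a moment while it holds something.
It also fails if it takes over 210 s, if anything falls off the work surface, if the arm or the gripper's body presses on something with over 40 N, if the wrist force passes 120 N, or if a joint passes its speed limit or range.

## Robot

A 6-joint arm with a two-finger parallel gripper is mounted at the origin on the work surface. World frame = base frame: x ahead of the robot, y to its left, z up, the work surface at z = 0. Lengths are in mm, angles in rad, forces in N, time in s.
With the tool pointing down it reaches from about 350 to 775 mm from the base axis. Payload 7.3 kg.
Tool frame: the origin (TCP) lies at the very end of the fingers, on their centre line; the grasp point (between the pads) lies bot.grip_point_offset behind it (bot.grip_point_offset is the distance from the TCP to the grasp point, in mm); z points along the fingers, y is the line along which they close (so a half turn about z gives the same grasp; the last joint's range is limited). The gripper opens to 92 mm and grips with 3 to 60 N. Pads are 19 mm wide; open, the fingers measure 130 mm over their backs; the gripper's body (75 mm by 190 mm) begins 47 mm behind the grasp point.
Start: joints at [-1.432, 0.342, 1.524, -0, 1.275, -0.146], TCP at [147.529, -503.865, 226.741] pointing down, gripper open.
Joint ranges: [-2.53, 2.53], [-0.77, 2.02], [0.04, 2.7], [-1, 4.14], [0.28, 2.66], [-3.11, 3.11]. Speed limits (rad/s): [2.57, 2.57, 3.14, 3.14, 3.14, 3.14].

## Interface

Orientations are given as [roll, pitch, yaw] about the fixed x, y, z axes, in that order (R = Rz(yaw) Ry(pitch) Rx(roll)).
In Python, from plant import bot gives the robot as it stands. The module is installed in compiled form; this text tells all that it offers.
- The arm moves only by the tool carry_out, never from a script. Its argument "plan" is a list of rows, each an object of numbers: "tx", "ty", "tz": the shift along the world's x, y, z in mm; "rx", "ry", "rz": the turn, a rotation vector about the world's x, y, z in rad. A call has 1 to 12 rows; each row shifts and turns the commanded pose from where the row before left it; what a row does not reach is not made up. A row lasts 1/10 s, in which the tool goes at most 50 mm and 8.59 degrees, less where a joint would pass 70% of its speed; a pose out of reach is approached as far as the arm can. A call with a gripper value outside its range is refused whole. "gripper" is the closure, from 0 (fully open) to 1 (shut), set as the call begins (left out, the last holds). The fingers move at their own pace and stop on an object; the grip force is fixed at half the most. Time passes only in rows, so rows that do not move let the fingers close. It gives the time, the measured TCP pose, the force, the opening and the grip force at its end, in the units of the state.
- bot.get_obs(): the state, without advancing time (a new reading comes with each control period).
- bot.capture(name): name is "scene" or "top" or "wrist"; returns the picture (384x512x3 uint8, red, green, blue); there is no depth.
- bot.camera_model(name): a dict with "camera_matrix" (3x3 intrinsics, pixels), "R" (3x3) and "t" (3): a world point X has camera coordinates R X + t. Camera axes: x right, y down, z forward; pixel columns grow to the right and rows downward; lengths in mm; the calibration is good to about 2 mm. A picture is of the moment at which its call begins: read the wrist's pose just before it. camera_model takes no time and is no camera call; for the wrist camera it gives the pose at the moment of the call.
- bot.close_job(): hands the job in; it is judged then, once.
The state is a dict: "time": time; "joint_positions": joint angles; "dq": joint speeds; "tau": joint torques, N m; "tool_pos": TCP position; "tcp_rot": TCP orientation; "contact_force": force on the tool from outside, world axes, zero at the start; "moment": the same for the moment, N m; "grip_width": finger opening in mm; "finger_force": force on a finger pad.
Only numpy, scipy, OpenCV 4.12 (cv2) and the standard library are available. Lean on these libraries where they do the work, as an engineer would, in place of code of your own. Each camera call takes 0.05 s, during which the arm holds its last target. There are 200 camera calls.

## Working session

There is one attempt and no reset: what is moved stays moved. The work goes in short steps, Python scripts to look and compute and a tool call to move; the robot and the scene stay as the last step left them, time stands still between calls to the robot, and variables do not carry over. Pictures are saved under pics/ and viewed, at most 14 in all, crops included, and the job is handed in when it is done.

Besides the shell and the picture viewer there is one more tool, called after "Emit:" in YAML: its name, and indented under it one key for each argument. carry_out: Moves the arm, as the interface text tells. Its arguments: {"type":"object","properties":{"plan":{"type":"array"},"gripper":{"type":"number"}},"required":["plan"]}

```bash
mkdir -p pics
python3 - <<'E'
from plant import bot
import cv2
o=bot.get_obs();print({k:(v if not hasattr(v,'tolist') else v.tolist()) for k,v in o.items()},bot.grip_point_offset)
for n in("scene","top"):
    cv2.imwrite(f"pics/{n}0.png",bot.capture(n)[:,:,::-1]); m=bot.camera_model(n);print(n,m)
E
```

```text
{'time': 0.0, 'joint_positions': [-1.4320147254291595, 0.34271730090992375, 1.5250391097371696, -1.754928674319732e-05, 1.2753968683629373, -0.1460042949407659], 'dq': [0.0004348716792801432, 0.0003566928667394607, 0.0002307842606586804, 0.0004478445092029625, -0.001461521387222468, 0.000265817395780378], 'tau': [0.0013211772966315039, -43.12392711639404, -24.422281980514526, 0.07187684532254934, 0.05584458354860544, -0.00013706818208447658], 'tool_pos': [147.455338320901, -503.4312708492964, 226.04007087030726], 'tcp_rot': [-3.14004619127308, -0.000210446625627414, 0.2847908556673511], 'contact_force': [-0.7887661452202305, -0.47756588769849007, -1.035444981778232], 'moment': [0.039072742038762306, -0.025450465063988792, 0.0056310380241293475], 'finger_force': 0.0, 'grip_width': 91.96408816372734} 18.8
scene {'camera_matrix': array([[499.91499768,   0.        , 256.25059272],
       [  0.        , 499.91499768, 188.56815086],
       [  0.        ,   0.        ,   1.        ]]), 'R': array([[-0.36221194,  0.93201789,  0.01204816],
       [ 0.76439113,  0.30441405, -0.56836457],
       [-0.53339358, -0.19665893, -0.82268862]]), 't': array([ 120.76745683, -349.54924436, 1536.24293461])}
top {'camera_matrix': array([[406.63178901,   0.        , 247.57520844],
       [  0.        , 406.63178901, 193.19946387],
       [  0.        ,   0.        ,   1.        ]]), 'R': array([[ 0.14326616, -0.98968071,  0.00262692],
       [-0.96055017, -0.13968753, -0.24048029],
       [ 0.23836565,  0.0319294 , -0.97065047]]), 't': array([ 26.60965571, 596.08741478, 851.32075819])}
```

View pics/scene0.png

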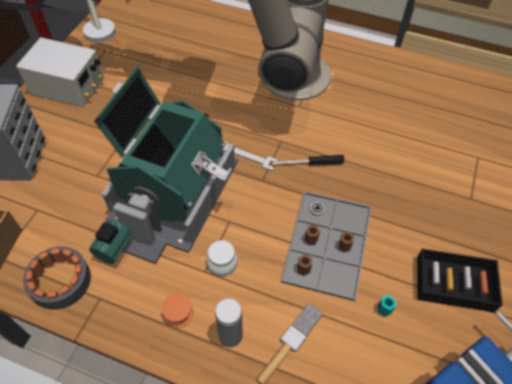

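View pics/top0.png

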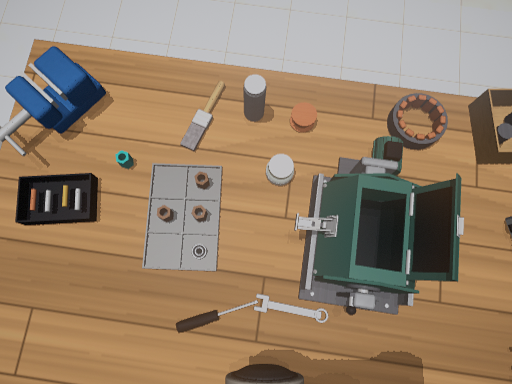

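The scene shows three nuts in the tray: top-view pixels are about (202,180), (165,213) and (200,213). The bearing is at (199,251), the jar at (281,169), the hatch opening around (383,230) and the latch at (317,224).

```bash
cat > h.py <<'E'
import numpy as np, cv2
from plant import bot
def ray(m,u,v,z):
    K,R,t=m["camera_matrix"],m["R"],m["t"]
    d=R.T@np.linalg.solve(K,[u,v,1.]); c=-R.T@t
    return c+d*(z-c[2])/d[2]
def proj(m,X):
    c=m["R"]@np.asarray(X,float)+m["t"]; p=m["camera_matrix"]@c; return p[:2]/p[2]
E
python3 - <<'E'
from h import *
for n in("top","scene"):
    im=cv2.imread(f"pics/{n}0.png");m=bot.camera_model(n)
    hsv=cv2.cvtColor(im,cv2.COLOR_BGR2HSV)
    x0,x1,y0,y1=(140,228,160,275) if n=="top" else (280,372,190,300)
    g=((hsv[...,1]>60)&(hsv[...,2]<150)).astype(np.uint8); M=np.zeros_like(g);M[y0:y1,x0:x1]=g[y0:y1,x0:x1]
    k,l,s,c=cv2.connectedComponentsWithStats(M)
    for i in range(1,k):
        if 60<s[i][4]<600: print(n,s[i],c[i],ray(m,*c[i],27)[:2])
im=cv2.imread("pics/top0.png")
a=cv2.resize(im[150:320,290:470],None,fx=4,fy=4,interpolation=cv2.INTER_CUBIC)[:600]
cv2.imwrite("pics/ct.png",cv2.resize(im[145:320,285:470],(740,600)[::1] if 0 else (634,600),interpolation=cv2.INTER_CUBIC))
a=cv2.imread("pics/scene0.png");cv2.imwrite("pics/cs.png",cv2.resize(a[60:270,80:260],(514,600),interpolation=cv2.INTER_CUBIC))
cv2.imwrite("pics/cn.png",cv2.resize(im[160:275,140:228],(459,600),interpolation=cv2.INTER_CUBIC))
E
```

```text
top [195 172  15  17 153] [201.96732026 179.83660131] [614.3112983 226.8119253]
top [158 207  15  15 124] [165.34677419 213.91935484] [519.6234319  298.02462585]
scene [305 225  15  20 215] [311.64651163 233.84651163] [531.36781535 217.79905042]
scene [339 232  15  19 223] [345.70852018 240.77130045] [519.56556442 298.21703327]
scene [298 254  14  21 231] [304.16450216 263.92207792] [612.81062986 225.74880302]
scene [281 279  70  21  85] [315.48235294 290.58823529] [665.43165175 269.30085829]
```

View pics/ct.png

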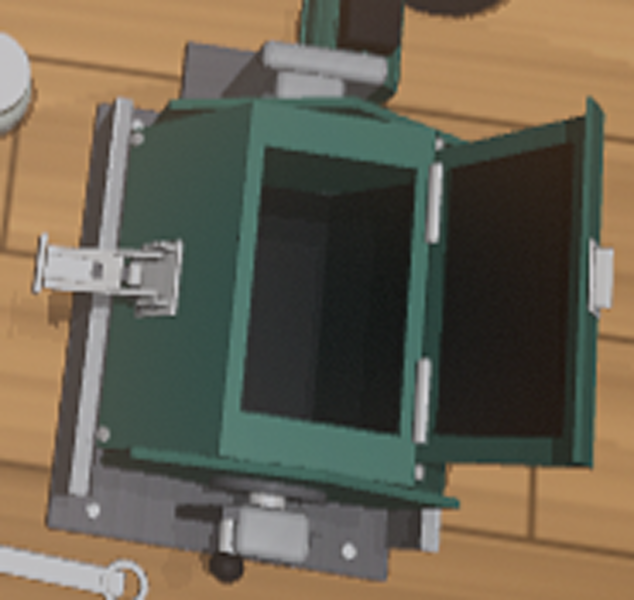

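View pics/cn.png

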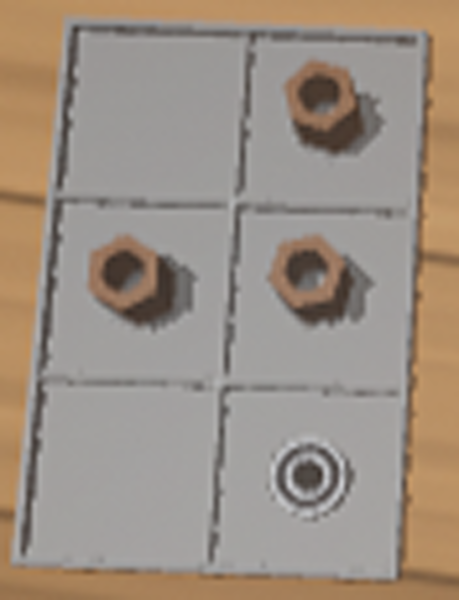

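The crop gives opening corners on the z=210 facet at (265,148), (418,170), (397,433) and (243,410). The nut tops in the other crop are at (320,95), (123,273) and (308,272).

Run:
```python
from h import *
m=bot.camera_model("top")
P=[ray(m,285+u/3.427,145+v/3.4286,210)[:2] for u,v in[(265,148),(418,170),(397,433),(243,410)]]
P=np.array(P);print(P.round(1),"centre",P.mean(0))
print("sides",np.linalg.norm(P-np.roll(P,-1,0),axis=1))
d=(P[0]-P[3]+P[1]-P[2]);print("yaw",np.arctan2(d[1],d[0]))
d=(P[0]-P[1]+P[3]-P[2]);print("yaw by y",np.arctan2(-d[0],d[1]))
for u,v in[(320,95),(123,273),(308,272)]: print("nut",ray(m,140+u/5.216,160+v/5.217,49)[:2])
T=np.array([ray(m,140+u/5.216,160+v/5.217,12)[:2] for u,v in[(68,20),(425,32),(398,578),(13,563)]])
print("tray",T.mean(0),np.linalg.norm(T-np.roll(T,-1,0),axis=1)); d=T[0]-T[3]+T[1]-T[2];print(np.arctan2(d[1],d[0]))
print("jar",ray(m,281,163,60))
w=bot.camera_model("wrist");print(w, -w["R"].T@w["t"])
```

```text
[[ 594.2 -110.5]
 [ 593.8 -196.6]
 [ 446.5 -192.7]
 [ 446.8 -109.9]] centre [ 520.33644334 -152.44474289]
sides [ 86.08302647 147.35137266  82.81114498 147.37426339]
yaw -0.01550420939238891
yaw by y -0.004030168626218095
nut [612.22287487 225.55552688]
nut [519.11354745 297.72983082]
nut [531.30444406 216.9531645 ]
tray [524.43061199 257.90540536] [169.13578219 254.06101828 171.38124099 253.41372444]
0.10757503222356334
jar [672.8143249   45.13266776  60.        ]
{'camera_matrix': array([[284.1970481 ,   0.        , 255.13643459],
       [  0.        , 284.1970481 , 187.99433802],
       [  0.        ,   0.        ,   1.        ]]), 'R': array([[ 2.80786170e-01, -9.59769866e-01, -9.65011524e-04],
       [-9.28823422e-01, -2.71985601e-01,  2.51616539e-01],
       [-2.41756441e-01, -6.97541189e-02, -9.67826527e-01]]), 't': array([-525.0960261 ,  -31.28920294,  389.63567013])} [ 212.57449028 -485.30286239  384.46589462]
```

Emit:
carry_out:
  plan:
    - {"tz":50}
    - {"tz":50}
    - {"tz":50}
    - {"tx":23,"ty":43,"rz":0.143}
    - {"tx":23,"ty":43,"rz":0.143}
    - {"tx":23,"ty":43,"rz":0.143}
    - {"tx":23,"ty":43,"rz":0.143}
    - {"tx":23,"ty":43,"rz":0.143}
    - {"tx":23,"ty":43,"rz":0.143}
    - {"tx":23,"ty":43,"rz":0.143}
    - {"tx":23,"ty":43,"rz":0.143}
    - {"tx":23,"ty":43,"rz":0.143}

```text
invalid input at $.plan[0]: expected keys tx, ty, tz, rx, ry, rz
```

Emit:
carry_out:
  plan:
    - {"tx":22,"ty":43}
    - {"tx":22,"ty":43}
    - {"tx":22,"ty":43}
    - {"tx":22,"ty":43}
    - {"tx":22,"ty":43}
    - {"tx":22,"ty":43}
    - {"tx":22,"ty":43}
    - {"tx":16,"ty":43,"tz":-16}
    - {"tz":-40}
    - {"tz":-40}
    - {}

```text
invalid input at $.plan[0]: expected keys tx, ty, tz, rx, ry, rz
```

Run:
```python
from h import *
o=bot.get_obs();print(o["time"],o["tool_pos"],o["tcp_rot"],o["joint_positions"])
im=bot.capture("wrist")[:,:,::-1].copy();cv2.imwrite("pics/w1.png",im)
m=bot.camera_model("wrist");np.savez("w1.npz",**m)
for p in[(612,225.5,49),(519,297.7,49),(531,217,49)]:print(proj(m,p))
```

```text
0.1 [ 147.48488455 -503.48893018  226.10492633] [-3.14023053e+00 -1.79479717e-04  2.84799774e-01] [-1.43197141e+00  3.42674138e-01  1.52491741e+00 -2.14908809e-05
  1.27537485e+00 -1.45968705e-01]
[-652.26009409 -845.04195187]
[-709.94231405 -656.30270698]
[-580.97215245 -629.18328406]
```

View pics/w1.png

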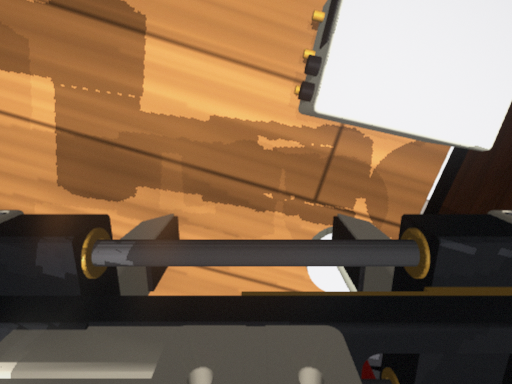

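The arm hasn't moved: the calls were refused because every row needs all six keys. This wrist picture only shows bench, with the fingers at rows 210–300.

Emit:
carry_out:
  plan:
    - {"tx":0,"ty":0,"tz":50,"rx":0,"ry":0,"rz":0}
    - {"tx":0,"ty":0,"tz":50,"rx":0,"ry":0,"rz":0}
    - {"tx":0,"ty":0,"tz":50,"rx":0,"ry":0,"rz":0}
    - {"tx":23,"ty":43,"tz":0,"rx":0,"ry":0,"rz":0.143}
    - {"tx":23,"ty":43,"tz":0,"rx":0,"ry":0,"rz":0.143}
    - {"tx":23,"ty":43,"tz":0,"rx":0,"ry":0,"rz":0.143}
    - {"tx":23,"ty":43,"tz":0,"rx":0,"ry":0,"rz":0.143}
    - {"tx":23,"ty":43,"tz":0,"rx":0,"ry":0,"rz":0.143}
    - {"tx":23,"ty":43,"tz":0,"rx":0,"ry":0,"rz":0.143}
    - {"tx":23,"ty":43,"tz":0,"rx":0,"ry":0,"rz":0.143}
    - {"tx":23,"ty":43,"tz":0,"rx":0,"ry":0,"rz":0.143}
    - {"tx":23,"ty":43,"tz":0,"rx":0,"ry":0,"rz":0.143}

```text
time: 1.35
tool_pos: [354.9, -114.9, 376.8]
tcp_rot: [3.141, 0.0, 1.577]
contact_force: [0.1, -0.1, 1.0]
grip_width: 91.5
finger_force: 0.0
```

Emit:
carry_out:
  plan:
    - {"tx":22,"ty":40,"tz":0,"rx":0,"ry":0,"rz":0}
    - {"tx":22,"ty":40,"tz":0,"rx":0,"ry":0,"rz":0}
    - {"tx":22,"ty":40,"tz":0,"rx":0,"ry":0,"rz":0}
    - {"tx":22,"ty":40,"tz":0,"rx":0,"ry":0,"rz":0}
    - {"tx":22,"ty":40,"tz":0,"rx":0,"ry":0,"rz":0}
    - {"tx":22,"ty":40,"tz":0,"rx":0,"ry":0,"rz":0}
    - {"tx":22,"ty":20,"tz":-30,"rx":0,"ry":0,"rz":0}
    - {"tx":22,"ty":20,"tz":-40,"rx":0,"ry":0,"rz":0}
    - {"tx":0,"ty":0,"tz":-40,"rx":0,"ry":0,"rz":0}
    - {"tx":0,"ty":0,"tz":0,"rx":0,"ry":0,"rz":0}

```text
time: 2.35
tool_pos: [527.6, 163.2, 260.5]
tcp_rot: [-3.129, 0.002, 1.573]
contact_force: [-0.6, 0.2, -0.0]
grip_width: 91.9
finger_force: 0.0
```

Run:
```python
from h import *
o=bot.get_obs();print(o["time"],o["tool_pos"],o["tcp_rot"],o["joint_positions"])
im=bot.capture("wrist")[:,:,::-1].copy();cv2.imwrite("pics/w2.png",im)
m=bot.camera_model("wrist");np.savez("w2.npz",**m)
for p in[(612,225.5,49),(519,297.7,49),(531,217,49)]:print(proj(m,p))
```

```text
2.35 [527.57778612 163.15018971 260.54045283] [-3.12875232e+00  2.21373258e-03  1.57285574e+00] [ 1.61209607e-01  3.76941335e-01  1.37730571e+00 -1.52919306e-04
  1.40037450e+00  1.59191327e-01]
[320.89450405 117.36026308]
[247.66042776  55.89326218]
[257.34727936 124.0967869 ]
```

View pics/w2.png

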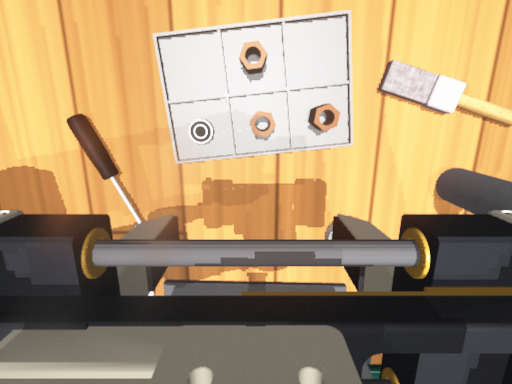

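The wrist view shows the three nut tops at about (253,55), (262,124) and (324,117), and the bearing at (201,131). Everything sits near the predicted positions.

```bash
cat >> h.py <<'E'
def nuts(im,m,roi,z=49,smin=100,vmin=110):
    """bright rusty top rings (BGR): centre in world xy, flat-normal direction mod 60 deg"""
    hsv=cv2.cvtColor(np.ascontiguousarray(im),cv2.COLOR_BGR2HSV); x0,x1,y0,y1=roi
    M=np.zeros(im.shape[:2],np.uint8)
    M[y0:y1,x0:x1]=((hsv[...,1]>smin)&(hsv[...,2]>vmin)&(hsv[...,0]<15))[y0:y1,x0:x1]
    out=[]
    for c in cv2.findContours(M,cv2.RETR_EXTERNAL,cv2.CHAIN_APPROX_NONE)[0]:
        if cv2.contourArea(c)<80: continue
        h=cv2.convexHull(c).reshape(-1,2); W=np.array([ray(m,*p,z)[:2] for p in h])
        a=np.arange(0,180,1.)*np.pi/180; D=W@np.array([np.cos(a),np.sin(a)]); w=np.ptp(D,axis=0)
        f=w[:60]+w[60:120]+w[120:]; k=int(f.argmin()); mx=W.min(0)/2+W.max(0)/2
        mu=cv2.moments(cv2.convexHull(c)); cc=ray(m,mu["m10"]/mu["m00"],mu["m01"]/mu["m00"],z)[:2]
        out.append((cc.round(1),"flat normal deg",k,"w",(f/3).min().round(1),(f/3).max().round(1),"px",(mu["m10"]/mu["m00"],mu["m01"]/mu["m00"])))
    return out
E
python3 - <<'E'
from h import *
m=dict(np.load("w2.npz"));im=cv2.imread("pics/w2.png")
for v in(90,110,130):
  print(v)
  for r in nuts(im,m,(235,350,30,145),vmin=v):print(r)
hsv=cv2.cvtColor(im,cv2.COLOR_BGR2HSV)
print(hsv[44:70:2,253].tolist());
E
```

```text
90
(array([534.9, 216.1]), 'flat normal deg', 21, 'w', np.float64(25.1), np.float64(25.9), 'px', (260.3545246277205, 124.84994272623138))
(array([617.8, 226.1]), 'flat normal deg', 50, 'w', np.float64(30.4), np.float64(33.1), 'px', (325.4865783214407, 116.86816173972136))
110
(array([534.9, 216.1]), 'flat normal deg', 21, 'w', np.float64(25.1), np.float64(25.9), 'px', (260.3545246277205, 124.84994272623138))
(array([617.9, 226.1]), 'flat normal deg', 50, 'w', np.float64(30.3), np.float64(33.1), 'px', (325.53182751540044, 116.85249828884325))
130
(array([618.1, 226.2]), 'flat normal deg', 52, 'w', np.float64(30.1), np.float64(32.8), 'px', (325.71194705677465, 116.8408220132358))
[[15, 87, 244], [12, 109, 208], [10, 87, 85], [9, 85, 84], [9, 82, 84], [10, 30, 126], [0, 10, 174], [9, 10, 174], [5, 9, 172], [20, 3, 247], [15, 73, 245], [15, 83, 245], [12, 100, 211]]
```

Emit:
carry_out:
  plan:
    - {"tx":40,"ty":0,"tz":-30,"rx":0,"ry":0,"rz":-0.1}
    - {"tx":46,"ty":2,"tz":-20,"rx":0,"ry":0,"rz":-0.07}
    - {"tx":0,"ty":0,"tz":-40,"rx":0,"ry":0,"rz":0}
    - {"tx":0,"ty":0,"tz":0,"rx":0,"ry":0,"rz":0}
    - {"tx":0,"ty":0,"tz":0,"rx":0,"ry":0,"rz":0}
    - {"tx":0,"ty":0,"tz":0,"rx":0,"ry":0,"rz":0}

```text
time: 3.0
tool_pos: [617.2, 165.2, 180.8]
tcp_rot: [3.137, -0.002, 1.402]
contact_force: [-0.0, -0.6, 0.4]
grip_width: 91.9
finger_force: 0.0
```

Run:
```python
from h import *
o=bot.get_obs();print(o["time"],o["tool_pos"],o["tcp_rot"])
m=bot.camera_model("wrist");im=bot.capture("wrist")[:,:,::-1].copy();cv2.imwrite("pics/w3.png",im)
np.savez("w3.npz",**m)
for p in[(612,225.5,49),(519,297.7,49),(531,217,49)]:print(proj(m,p))
for r in nuts(im,m,(0,512,0,215)):print(r)
```

```text
3.0 [617.23903846 165.23750009 180.81071745] [ 3.13652262e+00 -1.64705926e-03  1.40187622e+00]
[238.60861993 122.91893731]
[127.78934006  62.65885156]
[161.52910122 145.20299923]
(array([413.6, 166.7]), 'flat normal deg', 24, 'w', np.float64(58.2), np.float64(64.9), 'px', (66.6405451448041, 210.27597955706986))
(array([785.4, 120.1]), 'flat normal deg', 38, 'w', np.float64(41.8), np.float64(43.6), 'px', (416.7561249719038, 194.78107439874128))
(array([533.6, 218.7]), 'flat normal deg', 21, 'w', np.float64(28.7), np.float64(30.9), 'px', (163.59984697781178, 143.06707472583523))
(array([611.1, 222.4]), 'flat normal deg', 47, 'w', np.float64(22.9), np.float64(24.5), 'px', (238.25304749894912, 126.26986128625472))
(array([813.7, 204.3]), 'flat normal deg', 24, 'w', np.float64(72.3), np.float64(77.5), 'px', (443.3114708031248, 109.31585454954194))
(array([665. , 187.2]), 'flat normal deg', 20, 'w', np.float64(178.7), np.float64(188.3), 'px', (296.4124674514981, 151.8880056478527))
(array([522.4, 298.2]), 'flat normal deg', 37, 'w', np.float64(29.8), np.float64(33.3), 'px', (131.08776741634668, 61.4026330224904))
(array([816.9, 274.3]), 'flat normal deg', 0, 'w', np.float64(33.1), np.float64(37.6), 'px', (446.5149911816578, 31.511463844797174))
(array([692.4, 300.6]), 'flat normal deg', 59, 'w', np.float64(27.0), np.float64(29.4), 'px', (309.6702508960573, 25.250896057347667))
```

View pics/w3.png

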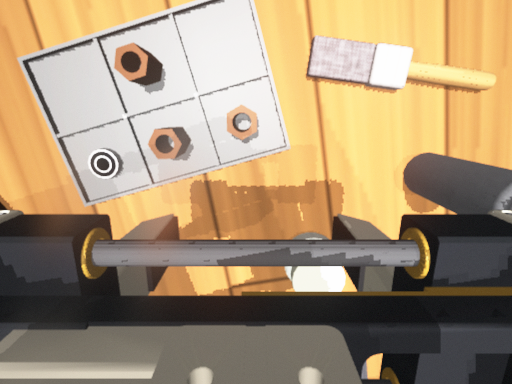

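Emit:
carry_out:
  gripper: 0.35
  plan:
    - {"tx":-1,"ty":30,"tz":-20,"rx":0,"ry":0,"rz":0}
    - {"tx":-1,"ty":31,"tz":-26,"rx":0,"ry":0,"rz":0}
    - {"tx":0,"ty":0,"tz":-40,"rx":0,"ry":0,"rz":0}
    - {"tx":0,"ty":0,"tz":0,"rx":0,"ry":0,"rz":0}
    - {"tx":0,"ty":0,"tz":-30,"rx":0,"ry":0,"rz":0}
    - {"tx":0,"ty":0,"tz":-25,"rx":0,"ry":0,"rz":0}
    - {"tx":0,"ty":0,"tz":-15,"rx":0,"ry":0,"rz":0}
    - {"tx":0,"ty":0,"tz":0,"rx":0,"ry":0,"rz":0}
    - {"tx":0,"ty":0,"tz":0,"rx":0,"ry":0,"rz":0}

```text
time: 3.95
tool_pos: [615.5, 226.1, 22.9]
tcp_rot: [3.139, -0.001, 1.401]
contact_force: [-0.3, -0.0, -0.3]
grip_width: 59.8
finger_force: 0.0
```

Emit:
carry_out:
  gripper: 0.85
  plan:
    - {"tx":0,"ty":0,"tz":0,"rx":0,"ry":0,"rz":0}
    - {"tx":0,"ty":0,"tz":0,"rx":0,"ry":0,"rz":0}
    - {"tx":0,"ty":0,"tz":0,"rx":0,"ry":0,"rz":0}
    - {"tx":0,"ty":0,"tz":0,"rx":0,"ry":0,"rz":0}
    - {"tx":0,"ty":0,"tz":0,"rx":0,"ry":0,"rz":0}
    - {"tx":0,"ty":0,"tz":0,"rx":0,"ry":0,"rz":0}

```text
time: 4.55
tool_pos: [614.5, 226.2, 21.2]
tcp_rot: [3.141, -0.0, 1.402]
contact_force: [-0.2, -1.0, 2.5]
grip_width: 30.2
finger_force: 30.0
```

Emit:
carry_out:
  plan:
    - {"tx":0,"ty":0,"tz":30,"rx":0,"ry":0,"rz":0}
    - {"tx":0,"ty":0,"tz":50,"rx":0,"ry":0,"rz":0}
    - {"tx":0,"ty":0,"tz":50,"rx":0,"ry":0,"rz":0}
    - {"tx":0,"ty":0,"tz":50,"rx":0,"ry":0,"rz":0}
    - {"tx":-7,"ty":-40,"tz":25,"rx":0,"ry":0,"rz":0.02}
    - {"tx":-7,"ty":-40,"tz":25,"rx":0,"ry":0,"rz":0.03}
    - {"tx":-7,"ty":-45,"tz":25,"rx":0,"ry":0,"rz":0.03}
    - {"tx":-7,"ty":-45,"tz":15,"rx":0,"ry":0,"rz":0.03}
    - {"tx":-7,"ty":-45,"tz":0,"rx":0,"ry":0,"rz":0.03}
    - {"tx":-7,"ty":-45,"tz":0,"rx":0,"ry":0,"rz":0.03}
    - {"tx":-7,"ty":-45,"tz":0,"rx":0,"ry":0,"rz":0}

```text
time: 5.65
tool_pos: [564.8, -78.8, 289.6]
tcp_rot: [-3.141, -0.0, 1.573]
contact_force: [0.4, -0.2, -2.1]
grip_width: 29.5
finger_force: 30.0
```

Emit:
carry_out:
  plan:
    - {"tx":-6,"ty":-43,"tz":0,"rx":0,"ry":0,"rz":0}
    - {"tx":0,"ty":-30,"tz":0,"rx":0,"ry":0,"rz":0}
    - {"tx":0,"ty":0,"tz":0,"rx":0,"ry":0,"rz":0}
    - {"tx":0,"ty":0,"tz":0,"rx":0,"ry":0,"rz":0}
    - {"tx":0,"ty":0,"tz":0,"rx":0,"ry":0,"rz":0}

```text
time: 6.15
tool_pos: [559.6, -149.2, 289.6]
tcp_rot: [-3.141, -0.001, 1.573]
contact_force: [0.6, 0.6, -1.6]
grip_width: 30.1
finger_force: 30.0
```

Run:
```python
from h import *
o=bot.get_obs();print(o["tool_pos"],o["tcp_rot"],o["grip_width"])
m=bot.camera_model("wrist");im=bot.capture("wrist")[:,:,::-1].copy();cv2.imwrite("pics/w4.png",im);np.savez("w4.npz",**m)
c=bot.capture("top")[:,:,::-1].copy()
cv2.imwrite("pics/v4.png",np.hstack([cv2.resize(im,(400,300)),cv2.resize(c[100:325,200:500],(400,300))]))
```

```text
[ 559.58515736 -149.18329454  289.61039673] [-3.14110983e+00 -6.59954585e-04  1.57266303e+00] 30.07684391255069
```

View pics/v4.png

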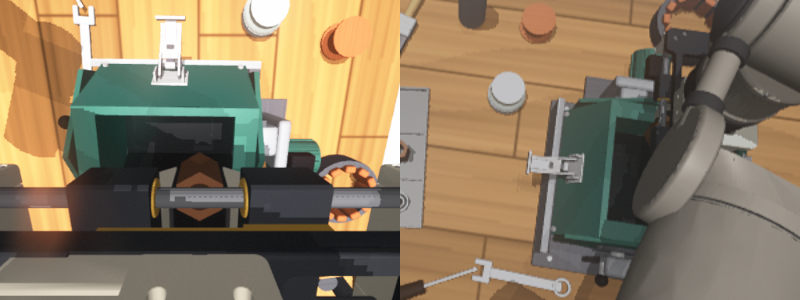

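The wrist view shows the held nut over the opening, with the near rim edge at row 117 and columns 132 to 233 of the half-size picture. It is aligned, so I lower and release.

Emit:
carry_out:
  plan:
    - {"tx":0,"ty":-2,"tz":-30,"rx":0,"ry":0,"rz":0}
    - {"tx":0,"ty":0,"tz":-30,"rx":0,"ry":0,"rz":0}
    - {"tx":0,"ty":0,"tz":-30,"rx":0,"ry":0,"rz":0}
    - {"tx":0,"ty":0,"tz":-30,"rx":0,"ry":0,"rz":0}
    - {"tx":0,"ty":0,"tz":0,"rx":0,"ry":0,"rz":0}
    - {"tx":0,"ty":0,"tz":0,"rx":0,"ry":0,"rz":0}

```text
time: 6.85
tool_pos: [560.0, -151.5, 170.5]
tcp_rot: [3.142, -0.0, 1.573]
contact_force: [0.1, -0.3, -1.5]
grip_width: 29.8
finger_force: 30.0
```

Emit:
carry_out:
  gripper: 0.52
  plan:
    - {"tx":0,"ty":0,"tz":0,"rx":0,"ry":0,"rz":0}
    - {"tx":0,"ty":0,"tz":0,"rx":0,"ry":0,"rz":0}
    - {"tx":0,"ty":0,"tz":30,"rx":0,"ry":0,"rz":0}
    - {"tx":0,"ty":0,"tz":50,"rx":0,"ry":0,"rz":0}
    - {"tx":0,"ty":0,"tz":40,"rx":0,"ry":0,"rz":0}
    - {"tx":-4,"ty":45,"tz":0,"rx":0,"ry":0,"rz":0.05}
    - {"tx":-4,"ty":45,"tz":0,"rx":0,"ry":0,"rz":0.05}
    - {"tx":-4,"ty":45,"tz":0,"rx":0,"ry":0,"rz":0.05}
    - {"tx":-4,"ty":45,"tz":0,"rx":0,"ry":0,"rz":0.05}
    - {"tx":-4,"ty":45,"tz":0,"rx":0,"ry":0,"rz":0.05}
    - {"tx":-4,"ty":45,"tz":0,"rx":0,"ry":0,"rz":0.05}
    - {"tx":-4,"ty":40,"tz":-30,"rx":0,"ry":0,"rz":0.05}

```text
time: 8.05
tool_pos: [533.8, 160.3, 265.6]
tcp_rot: [3.129, 0.002, 1.924]
contact_force: [1.2, 0.3, -0.5]
grip_width: 43.9
finger_force: 0.0
```

Emit:
carry_out:
  gripper: 0.35
  plan:
    - {"tx":0,"ty":0,"tz":-40,"rx":0,"ry":0,"rz":0}
    - {"tx":0,"ty":0,"tz":-40,"rx":0,"ry":0,"rz":0}
    - {"tx":0,"ty":0,"tz":0,"rx":0,"ry":0,"rz":0}
    - {"tx":0,"ty":0,"tz":0,"rx":0,"ry":0,"rz":0}
    - {"tx":0,"ty":0,"tz":0,"rx":0,"ry":0,"rz":0}

```text
time: 8.55
tool_pos: [533.4, 157.7, 183.1]
tcp_rot: [3.136, 0.001, 1.921]
contact_force: [0.5, -0.2, 0.5]
grip_width: 59.7
finger_force: 0.0
```

Run:
```python
from h import *
o=bot.get_obs();print(o["tool_pos"],o["tcp_rot"],o["grip_width"])
m=bot.camera_model("wrist");im=bot.capture("wrist")[:,:,::-1].copy();cv2.imwrite("pics/w5.png",im);np.savez("w5.npz",**m)
s=bot.capture("scene")[:,:,::-1].copy()
for p in[(519,297.7,49),(532,217,49)]:print(proj(m,p))
for r in nuts(im,m,(150,400,0,200)):print(r)
a=cv2.resize(im[0:210,120:400],(560,420),interpolation=cv2.INTER_CUBIC)
b=cv2.resize(s[60:270,80:180],(200,420),interpolation=cv2.INTER_CUBIC)
cv2.imwrite("pics/v5.png",np.hstack([a,b]))
```

```text
[533.4427875  157.67780749 183.1080404 ] [3.13617290e+00 1.09394799e-03 1.92123881e+00] 59.65653900065823
[291.15247317  36.67356234]
[273.19394994 124.66650067]
(array([521.6, 145.7]), 'flat normal deg', 50, 'w', np.float64(121.7), np.float64(130.6), 'px', (239.99451831117332, 185.8000155508903))
(array([533.3, 216.1]), 'flat normal deg', 22, 'w', np.float64(27.2), np.float64(29.5), 'px', (274.1108326371484, 125.95600111389584))
```

View pics/v5.png

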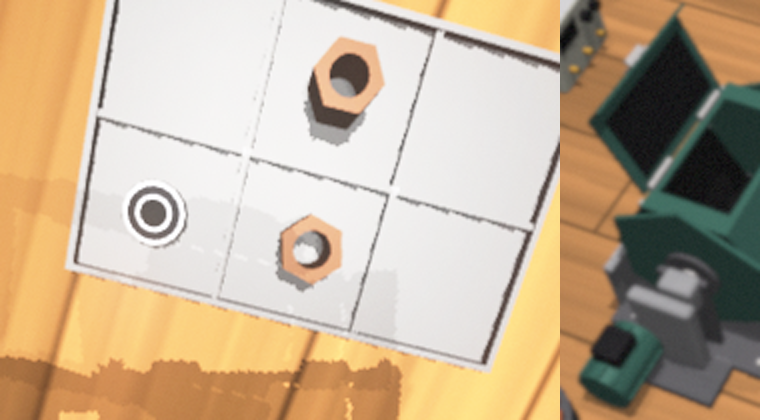

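C's top is at crop (311,248) with its flats facing left and right in the image, so the present yaw fits. The bearing is at (153,212) and nut B at (348,76). I grasp C.

Emit:
carry_out:
  plan:
    - {"tx":1,"ty":30,"tz":-20,"rx":0,"ry":0,"rz":0}
    - {"tx":0,"ty":29,"tz":-29,"rx":0,"ry":0,"rz":0}
    - {"tx":0,"ty":0,"tz":-40,"rx":0,"ry":0,"rz":0}
    - {"tx":0,"ty":0,"tz":0,"rx":0,"ry":0,"rz":0}
    - {"tx":0,"ty":0,"tz":-30,"rx":0,"ry":0,"rz":0}
    - {"tx":0,"ty":0,"tz":-25,"rx":0,"ry":0,"rz":0}
    - {"tx":0,"ty":0,"tz":-15,"rx":0,"ry":0,"rz":0}
    - {"tx":0,"ty":0,"tz":0,"rx":0,"ry":0,"rz":0}
    - {"tx":0,"ty":0,"tz":0,"rx":0,"ry":0,"rz":0}

```text
time: 9.55
tool_pos: [534.2, 216.5, 23.1]
tcp_rot: [3.139, 0.0, 1.921]
contact_force: [-0.0, 0.5, 0.3]
grip_width: 59.7
finger_force: 0.0
```

Emit:
carry_out:
  gripper: 0.85
  plan:
    - {"tx":0,"ty":0,"tz":0,"rx":0,"ry":0,"rz":0}
    - {"tx":0,"ty":0,"tz":0,"rx":0,"ry":0,"rz":0}
    - {"tx":0,"ty":0,"tz":0,"rx":0,"ry":0,"rz":0}
    - {"tx":0,"ty":0,"tz":0,"rx":0,"ry":0,"rz":0}
    - {"tx":0,"ty":0,"tz":0,"rx":0,"ry":0,"rz":0}
    - {"tx":0,"ty":0,"tz":30,"rx":0,"ry":0,"rz":0}
    - {"tx":0,"ty":0,"tz":50,"rx":0,"ry":0,"rz":0}
    - {"tx":0,"ty":0,"tz":50,"rx":0,"ry":0,"rz":0}
    - {"tx":0,"ty":0,"tz":50,"rx":0,"ry":0,"rz":0}
    - {"tx":0,"ty":0,"tz":0,"rx":0,"ry":0,"rz":0}

```text
time: 10.55
tool_pos: [535.9, 217.7, 208.5]
tcp_rot: [3.128, 0.001, 1.922]
contact_force: [0.5, -0.7, -0.9]
grip_width: 29.7
finger_force: 30.0
```

Emit:
carry_out:
  plan:
    - {"tx":-4,"ty":-40,"tz":25,"rx":0,"ry":0,"rz":-0.05}
    - {"tx":-4,"ty":-40,"tz":25,"rx":0,"ry":0,"rz":-0.05}
    - {"tx":-4,"ty":-45,"tz":25,"rx":0,"ry":0,"rz":-0.05}
    - {"tx":-4,"ty":-45,"tz":13,"rx":0,"ry":0,"rz":-0.05}
    - {"tx":-4,"ty":-45,"tz":0,"rx":0,"ry":0,"rz":-0.05}
    - {"tx":-4,"ty":-45,"tz":0,"rx":0,"ry":0,"rz":-0.05}
    - {"tx":-4,"ty":-45,"tz":0,"rx":0,"ry":0,"rz":-0.05}
    - {"tx":-4,"ty":-40,"tz":0,"rx":0,"ry":0,"rz":0}
    - {"tx":-2,"ty":-25,"tz":0,"rx":0,"ry":0,"rz":0}
    - {"tx":0,"ty":0,"tz":0,"rx":0,"ry":0,"rz":0}
    - {"tx":0,"ty":0,"tz":0,"rx":0,"ry":0,"rz":0}

```text
time: 11.65
tool_pos: [498.3, -151.9, 287.2]
tcp_rot: [-3.14, -0.001, 1.57]
contact_force: [0.4, 1.0, -1.1]
grip_width: 29.9
finger_force: 30.0
```

Emit:
carry_out:
  plan:
    - {"tx":0,"ty":0,"tz":-30,"rx":0,"ry":0,"rz":0}
    - {"tx":0,"ty":0,"tz":-30,"rx":0,"ry":0,"rz":0}
    - {"tx":0,"ty":0,"tz":-30,"rx":0,"ry":0,"rz":0}
    - {"tx":0,"ty":0,"tz":-28,"rx":0,"ry":0,"rz":0}
    - {"tx":0,"ty":0,"tz":0,"rx":0,"ry":0,"rz":0}
    - {"tx":0,"ty":0,"tz":0,"rx":0,"ry":0,"rz":0}

```text
time: 12.25
tool_pos: [499.0, -150.9, 170.5]
tcp_rot: [-3.141, -0.0, 1.573]
contact_force: [0.4, -0.9, 0.1]
grip_width: 30.1
finger_force: 30.0
```

Emit:
carry_out:
  gripper: 0.52
  plan:
    - {"tx":0,"ty":0,"tz":0,"rx":0,"ry":0,"rz":0}
    - {"tx":0,"ty":0,"tz":0,"rx":0,"ry":0,"rz":0}
    - {"tx":0,"ty":0,"tz":30,"rx":0,"ry":0,"rz":0}
    - {"tx":0,"ty":0,"tz":50,"rx":0,"ry":0,"rz":0}
    - {"tx":0,"ty":0,"tz":40,"rx":0,"ry":0,"rz":0}
    - {"tx":3,"ty":47,"tz":0,"rx":0,"ry":0,"rz":0}
    - {"tx":3,"ty":47,"tz":0,"rx":0,"ry":0,"rz":0}
    - {"tx":3,"ty":47,"tz":0,"rx":0,"ry":0,"rz":0}
    - {"tx":3,"ty":47,"tz":0,"rx":0,"ry":0,"rz":0}
    - {"tx":3,"ty":47,"tz":0,"rx":0,"ry":0,"rz":0}
    - {"tx":3,"ty":47,"tz":0,"rx":0,"ry":0,"rz":0}
    - {"tx":3,"ty":47,"tz":-30,"rx":0,"ry":0,"rz":0}

```text
time: 13.45
tool_pos: [521.4, 174.9, 267.8]
tcp_rot: [3.131, -0.002, 1.572]
contact_force: [0.7, -0.3, 0.2]
grip_width: 44.3
finger_force: 0.0
```

Emit:
carry_out:
  gripper: 0.35
  plan:
    - {"tx":0,"ty":45,"tz":-40,"rx":0,"ry":0,"rz":0}
    - {"tx":0,"ty":10,"tz":-50,"rx":0,"ry":0,"rz":0}
    - {"tx":0,"ty":0,"tz":0,"rx":0,"ry":0,"rz":0}
    - {"tx":0,"ty":0,"tz":0,"rx":0,"ry":0,"rz":0}
    - {"tx":0,"ty":0,"tz":0,"rx":0,"ry":0,"rz":0}

```text
time: 13.95
tool_pos: [521.2, 218.8, 184.3]
tcp_rot: [3.137, -0.001, 1.571]
contact_force: [-0.3, -0.2, 0.4]
grip_width: 59.7
finger_force: 0.0
```

Run:
```python
from h import *
o=bot.get_obs();print(o["tool_pos"],o["tcp_rot"],o["grip_width"])
m=bot.camera_model("wrist");im=bot.capture("wrist")[:,:,::-1].copy();cv2.imwrite("pics/w6.png",im);np.savez("w6.npz",**m)
t=bot.capture("top")[:,:,::-1].copy()
print(proj(m,(520,297.7,49)))
for r in nuts(im,m,(150,400,0,200)):print(r)
a=cv2.resize(im[0:210,120:400],(560,420),interpolation=cv2.INTER_CUBIC)
b=cv2.resize(t[170:310,350:430],(240,420),interpolation=cv2.INTER_CUBIC)
cv2.imwrite("pics/v6.png",np.hstack([a,np.clip(b*1.8,0,255).astype(np.uint8)]))
```

```text
[521.20211073 218.79882474 184.28031712] [ 3.13657817e+00 -1.05067727e-03  1.57062455e+00] 59.69869879854137
[252.81015872 101.54289865]
(array([552.4, 365.3]), 'flat normal deg', 0, 'w', np.float64(26.9), np.float64(30.5), 'px', (287.4128205128205, 25.648717948717945))
(array([427.5, 359. ]), 'flat normal deg', 0, 'w', np.float64(34.3), np.float64(38.7), 'px', (153.50157977883094, 32.96919431279621))
```

View pics/v6.png

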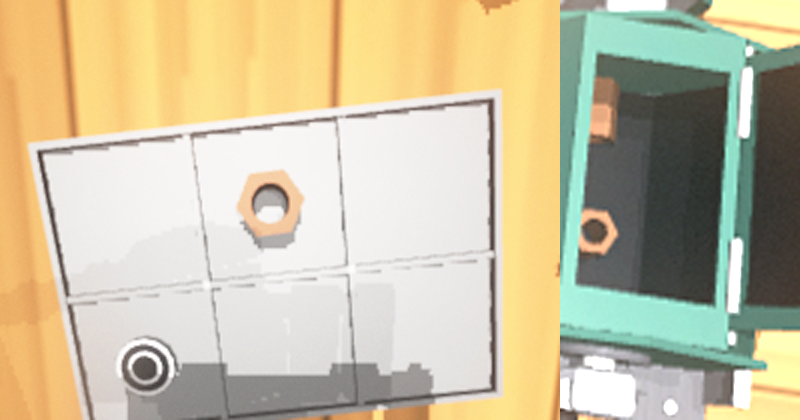

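Two nuts lie in the barrel (right panel). Nut B is at crop (270,203) with corners pointing left and right, so I turn by -0.44 rad.

Emit:
carry_out:
  plan:
    - {"tx":1,"ty":40,"tz":-20,"rx":0,"ry":0,"rz":-0.14}
    - {"tx":0,"ty":39,"tz":-31,"rx":0,"ry":0,"rz":-0.15}
    - {"tx":0,"ty":0,"tz":-40,"rx":0,"ry":0,"rz":-0.15}
    - {"tx":0,"ty":0,"tz":0,"rx":0,"ry":0,"rz":0}
    - {"tx":0,"ty":0,"tz":0,"rx":0,"ry":0,"rz":0}
    - {"tx":0,"ty":0,"tz":-30,"rx":0,"ry":0,"rz":0}
    - {"tx":0,"ty":0,"tz":-25,"rx":0,"ry":0,"rz":0}
    - {"tx":0,"ty":0,"tz":-15,"rx":0,"ry":0,"rz":0}
    - {"tx":0,"ty":0,"tz":0,"rx":0,"ry":0,"rz":0}
    - {"tx":0,"ty":0,"tz":0,"rx":0,"ry":0,"rz":0}

```text
time: 15.05
tool_pos: [522.3, 298.3, 22.7]
tcp_rot: [3.139, -0.003, 1.132]
contact_force: [0.2, -0.1, 0.5]
grip_width: 59.9
finger_force: 0.0
```

Emit:
carry_out:
  gripper: 0.85
  plan:
    - {"tx":0,"ty":0,"tz":0,"rx":0,"ry":0,"rz":0}
    - {"tx":0,"ty":0,"tz":0,"rx":0,"ry":0,"rz":0}
    - {"tx":0,"ty":0,"tz":0,"rx":0,"ry":0,"rz":0}
    - {"tx":0,"ty":0,"tz":0,"rx":0,"ry":0,"rz":0}
    - {"tx":0,"ty":0,"tz":0,"rx":0,"ry":0,"rz":0}
    - {"tx":0,"ty":0,"tz":30,"rx":0,"ry":0,"rz":0}
    - {"tx":0,"ty":0,"tz":50,"rx":0,"ry":0,"rz":0}
    - {"tx":0,"ty":0,"tz":50,"rx":0,"ry":0,"rz":0}
    - {"tx":0,"ty":0,"tz":50,"rx":0,"ry":0,"rz":0}
    - {"tx":0,"ty":0,"tz":0,"rx":0,"ry":0,"rz":0}

```text
time: 16.05
tool_pos: [523.6, 299.9, 207.9]
tcp_rot: [3.132, -0.01, 1.132]
contact_force: [1.0, -0.3, -0.8]
grip_width: 29.9
finger_force: 30.0
```

Emit:
carry_out:
  plan:
    - {"tx":0,"ty":-40,"tz":25,"rx":0,"ry":0,"rz":0.06}
    - {"tx":0,"ty":-40,"tz":25,"rx":0,"ry":0,"rz":0.06}
    - {"tx":0,"ty":-45,"tz":25,"rx":0,"ry":0,"rz":0.06}
    - {"tx":0,"ty":-45,"tz":13,"rx":0,"ry":0,"rz":0.06}
    - {"tx":0,"ty":-45,"tz":0,"rx":0,"ry":0,"rz":0.06}
    - {"tx":0,"ty":-45,"tz":0,"rx":0,"ry":0,"rz":0.06}
    - {"tx":0,"ty":-45,"tz":0,"rx":0,"ry":0,"rz":0.08}
    - {"tx":0,"ty":-45,"tz":0,"rx":0,"ry":0,"rz":0}
    - {"tx":0,"ty":-45,"tz":0,"rx":0,"ry":0,"rz":0}
    - {"tx":0,"ty":-45,"tz":0,"rx":0,"ry":0,"rz":0}
    - {"tx":0,"ty":-17,"tz":0,"rx":0,"ry":0,"rz":0}
    - {"tx":0,"ty":0,"tz":0,"rx":0,"ry":0,"rz":0}

```text
time: 17.25
tool_pos: [519.9, -159.3, 286.1]
tcp_rot: [-3.14, -0.001, 1.568]
contact_force: [-0.2, 0.1, -1.3]
grip_width: 29.9
finger_force: 30.0
```

Emit:
carry_out:
  plan:
    - {"tx":0,"ty":0,"tz":0,"rx":0,"ry":0,"rz":0}
    - {"tx":0,"ty":0,"tz":-30,"rx":0,"ry":0,"rz":0}
    - {"tx":0,"ty":0,"tz":-30,"rx":0,"ry":0,"rz":0}
    - {"tx":0,"ty":0,"tz":-30,"rx":0,"ry":0,"rz":0}
    - {"tx":0,"ty":0,"tz":-28,"rx":0,"ry":0,"rz":0}
    - {"tx":0,"ty":0,"tz":0,"rx":0,"ry":0,"rz":0}
    - {"tx":0,"ty":0,"tz":0,"rx":0,"ry":0,"rz":0}

```text
time: 17.95
tool_pos: [520.8, -156.0, 169.9]
tcp_rot: [-3.142, -0.0, 1.574]
contact_force: [1.0, -0.6, -1.2]
grip_width: 29.5
finger_force: 30.0
```

Emit:
carry_out:
  gripper: 0.52
  plan:
    - {"tx":0,"ty":0,"tz":0,"rx":0,"ry":0,"rz":0}
    - {"tx":0,"ty":0,"tz":0,"rx":0,"ry":0,"rz":0}
    - {"tx":0,"ty":0,"tz":30,"rx":0,"ry":0,"rz":0}
    - {"tx":0,"ty":0,"tz":50,"rx":0,"ry":0,"rz":0}
    - {"tx":0,"ty":0,"tz":50,"rx":0,"ry":0,"rz":0}
    - {"tx":0,"ty":0,"tz":50,"rx":0,"ry":0,"rz":0}
    - {"tx":0,"ty":0,"tz":35,"rx":0,"ry":0,"rz":0}
    - {"tx":0,"ty":0,"tz":0,"rx":0,"ry":0,"rz":0}

```text
time: 18.75
tool_pos: [521.7, -157.8, 391.6]
tcp_rot: [3.129, 0.006, 1.572]
contact_force: [-0.7, 0.2, 0.2]
grip_width: 44.1
finger_force: 0.0
```

Emit:
carry_out:
  gripper: 1.0
  plan:
    - {"tx":-12,"ty":-37,"tz":0,"rx":0,"ry":0,"rz":0}
    - {"tx":-13,"ty":-37,"tz":0,"rx":0,"ry":0,"rz":0}
    - {"tx":-13,"ty":-37,"tz":0,"rx":0,"ry":0,"rz":0}
    - {"tx":-12,"ty":-33,"tz":0,"rx":0,"ry":0,"rz":0}
    - {"tx":0,"ty":0,"tz":0,"rx":0,"ry":0,"rz":0}
    - {"tx":0,"ty":0,"tz":0,"rx":0,"ry":0,"rz":0}
    - {"tx":0,"ty":0,"tz":0,"rx":0,"ry":0,"rz":0}

```text
time: 19.45
tool_pos: [470.7, -300.4, 384.6]
tcp_rot: [3.141, -0.0, 1.573]
contact_force: [-0.7, -0.6, -0.2]
grip_width: 0.4
finger_force: 0.0
```

Run:
```python
from h import *
o=bot.get_obs();print(o["tool_pos"],o["tcp_rot"],o["grip_width"],o["joint_positions"])
t=bot.capture("top")[:,:,::-1].copy();s=bot.capture("scene")[:,:,::-1].copy()
a=cv2.resize(t[140:320,290:470],(400,400),interpolation=cv2.INTER_CUBIC)
b=cv2.resize(s[50:250,80:280],(400,400),interpolation=cv2.INTER_CUBIC)
cv2.imwrite("pics/v7.png",np.clip(np.hstack([a,b])*1.4,0,255).astype(np.uint8))
```

```text
[ 470.68704495 -300.439753    384.60134712] [ 3.14095909e+00 -1.46187529e-04  1.57252260e+00] 0.4205434935684797 [-7.05657254e-01  3.43705796e-01  1.09686243e+00  5.27268555e-04
  1.70063786e+00 -7.07315107e-01]
```

View pics/v7.png

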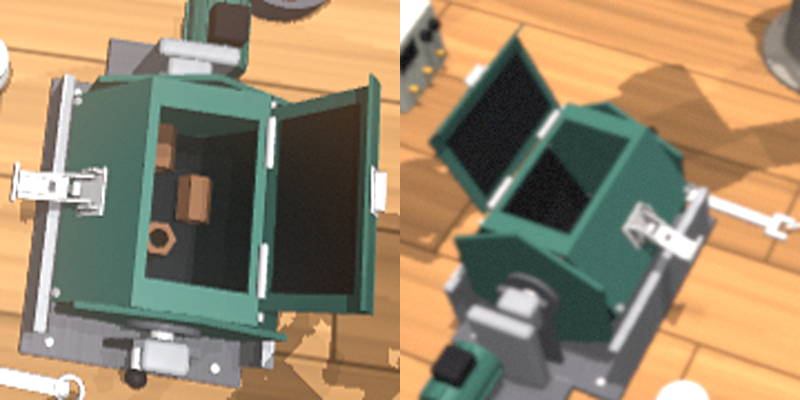

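All three nuts are in the barrel (left panel, at (165,145), (193,197) and (160,238)). The tool is behind the open hatch, whose edge is at x≈372 in the left panel, so I lower it to start the swing.

Emit:
carry_out:
  plan:
    - {"tx":0,"ty":0,"tz":-50,"rx":0,"ry":0,"rz":0}
    - {"tx":0,"ty":0,"tz":-45,"rx":0,"ry":0,"rz":0}
    - {"tx":0,"ty":0,"tz":0,"rx":0,"ry":0,"rz":0}
    - {"tx":0,"ty":0,"tz":0,"rx":0,"ry":0,"rz":0}
    - {"tx":0,"ty":15,"tz":0,"rx":0,"ry":0,"rz":0}
    - {"tx":0,"ty":10,"tz":0,"rx":0,"ry":0,"rz":0}
    - {"tx":0,"ty":10,"tz":0,"rx":0,"ry":0,"rz":0}
    - {"tx":0,"ty":10,"tz":0,"rx":0,"ry":0,"rz":0}
    - {"tx":0,"ty":0,"tz":0,"rx":0,"ry":0,"rz":0}
    - {"tx":0,"ty":0,"tz":0,"rx":0,"ry":0,"rz":0}

```text
time: 20.55
tool_pos: [470.5, -255.9, 289.6]
tcp_rot: [3.141, 0.0, 1.572]
contact_force: [1.4, -0.2, -0.1]
grip_width: 0.6
finger_force: 0.0
```

Emit:
carry_out:
  plan:
    - {"tx":0,"ty":10,"tz":0,"rx":0,"ry":0,"rz":0}
    - {"tx":0,"ty":10,"tz":2,"rx":0,"ry":0,"rz":0}
    - {"tx":0,"ty":10,"tz":3,"rx":0,"ry":0,"rz":0}
    - {"tx":0,"ty":10,"tz":4,"rx":0,"ry":0,"rz":0}
    - {"tx":0,"ty":10,"tz":4,"rx":0,"ry":0,"rz":0}
    - {"tx":0,"ty":4,"tz":4,"rx":0,"ry":0,"rz":0}

```text
time: 21.15
tool_pos: [470.3, -201.0, 306.7]
tcp_rot: [-3.141, -0.0, 1.573]
contact_force: [-0.2, -2.9, -0.5]
grip_width: 0.3
finger_force: 1.2
```

Emit:
carry_out:
  plan:
    - {"tx":0,"ty":9,"tz":-2,"rx":0,"ry":0,"rz":0}
    - {"tx":0,"ty":9,"tz":-3,"rx":0,"ry":0,"rz":0}
    - {"tx":0,"ty":9,"tz":-4,"rx":0,"ry":0,"rz":0}
    - {"tx":0,"ty":8,"tz":-4,"rx":0,"ry":0,"rz":0}
    - {"tx":0,"ty":8,"tz":-5,"rx":0,"ry":0,"rz":0}
    - {"tx":0,"ty":7,"tz":-6,"rx":0,"ry":0,"rz":0}
    - {"tx":0,"ty":7,"tz":-7,"rx":0,"ry":0,"rz":0}
    - {"tx":0,"ty":6,"tz":-7,"rx":0,"ry":0,"rz":0}
    - {"tx":0,"ty":5,"tz":-8,"rx":0,"ry":0,"rz":0}
    - {"tx":0,"ty":4,"tz":-9,"rx":0,"ry":0,"rz":0}
    - {"tx":0,"ty":3,"tz":-9,"rx":0,"ry":0,"rz":0}
    - {"tx":0,"ty":3,"tz":-9,"rx":0,"ry":0,"rz":0}

```text
time: 22.35
tool_pos: [470.2, -124.0, 232.4]
tcp_rot: [-3.141, -0.0, 1.572]
contact_force: [-0.1, -1.3, 1.7]
grip_width: 0.7
finger_force: 0.5
```

Emit:
carry_out:
  plan:
    - {"tx":0,"ty":2,"tz":-9,"rx":0,"ry":0,"rz":0}
    - {"tx":0,"ty":1,"tz":-8,"rx":0,"ry":0,"rz":0}
    - {"tx":0,"ty":0,"tz":-4,"rx":0,"ry":0,"rz":0}
    - {"tx":0,"ty":0,"tz":0,"rx":0,"ry":0,"rz":0}

```text
time: 22.75
tool_pos: [470.3, -121.2, 214.4]
tcp_rot: [3.14, 0.001, 1.572]
contact_force: [-7.0, 3.3, 18.8]
grip_width: 0.8
finger_force: 9.9
```

The reaction (19 N, TCP z 214) matches the hatch being shut. I back off and look at the latch.

Emit:
carry_out:
  plan:
    - {"tx":0,"ty":0,"tz":20,"rx":0,"ry":0,"rz":0}
    - {"tx":-10,"ty":0,"tz":50,"rx":0,"ry":0,"rz":0}
    - {"tx":-20,"ty":-30,"tz":50,"rx":0,"ry":0,"rz":0}
    - {"tx":-20,"ty":-30,"tz":40,"rx":0,"ry":0,"rz":0}
    - {"tx":-10,"ty":-30,"tz":0,"rx":0,"ry":0,"rz":0}
    - {"tx":0,"ty":0,"tz":0,"rx":0,"ry":0,"rz":0}
    - {"tx":0,"ty":0,"tz":0,"rx":0,"ry":0,"rz":0}

```text
time: 23.45
tool_pos: [415.5, -203.7, 358.4]
tcp_rot: [-3.141, -0.001, 1.57]
contact_force: [0.5, 0.3, -0.7]
grip_width: 0.4
finger_force: 0.0
```

```bash
cat >> h.py <<'E'
def plx(m,u,v,x):
    K,R,t=m["camera_matrix"],m["R"],m["t"]
    d=R.T@np.linalg.solve(K,[u,v,1.]); c=-R.T@t
    return c+d*(x-c[0])/d[0]
E
python3 - <<'E'
from h import *
o=bot.get_obs();print(o["time"],o["tool_pos"])
t=bot.capture("top")[:,:,::-1].copy();s=bot.capture("scene")[:,:,::-1].copy()
cv2.imwrite("pics/t8.png",t);cv2.imwrite("pics/s8.png",s)
a=cv2.resize(t[185:265,290:370],(400,400),interpolation=cv2.INTER_CUBIC)
b=cv2.resize(s[110:210,150:250],(400,400),interpolation=cv2.INTER_CUBIC)
cv2.imwrite("pics/v8.png",np.hstack([a,b]))
mt,ms=bot.camera_model("top"),bot.camera_model("scene")
for L in(.6,.8,1.05,1.3):
    a=L-np.pi/3
    p=[520,-64+67*np.cos(a),167+67*np.sin(a)]
    print(L,(proj(mt,p)-[290,185])*5,(proj(ms,p)-[150,110])*4+[400,0])
p=[520,-64,167];print("piv",(proj(mt,p)-[290,185])*5,(proj(ms,p)-[150,110])*4+[400,0])
p=[520,-100,210];print("edge",(proj(mt,p)-[290,185])*5,(proj(ms,p)-[150,110])*4+[400,0])
E
```

```text
23.45 [ 415.5403582  -203.68991025  358.36620796]
0.6 [ 41.71785529 195.46958328] [704.14586531 259.12179159]
0.8 [ 34.44558286 188.73999136] [710.6913032  248.41826793]
1.05 [ 34.37609043 180.97026815] [713.00191523 231.88374647]
1.3 [ 44.85937173 174.399876  ] [708.44301236 212.72638521]
piv [201.17674062 204.88031046] [604.20829887 197.07768723]
edge [318.83960573 199.97115063] [538.81960659 130.06499702]
```

View pics/v8.png

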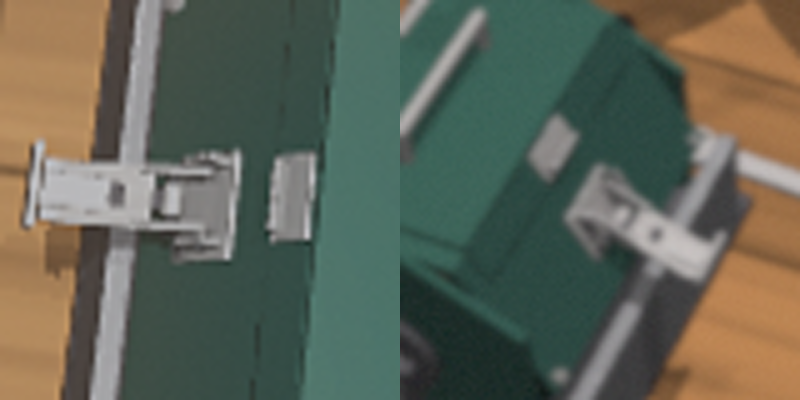

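The hatch is shut, with the keeper at panel (293,195). The lever hangs a little below level and the claw's cross hook stands at its end (left panel about (38,184), right panel (712,252)). I'll grip the hook's two ends along x and swing it up and over; pulling it also raises the lever.

Run:
```python
from h import *
mt,ms=bot.camera_model("top"),bot.camera_model("scene")
print([ray(mt,290+u/5,185+v/5,160).round(1) for u,v in[(38,143),(38,225),(32,184)]])
a,b=np.array([38,184]),np.array([712,252])
P1=mt["camera_matrix"]@np.c_[mt["R"],mt["t"]];P2=ms["camera_matrix"]@np.c_[ms["R"],ms["t"]]
X=cv2.triangulatePoints(P1,P2,np.array([290+38/5,185+184/5]),np.array([150+312/4,110+252/4.]));print("hook",(X[:3]/X[3]).ravel())
X=cv2.triangulatePoints(P1,P2,np.array([290+293/5,185+196/5]),np.array([150+153/4,110+146/4.]));print("keeper",(X[:3]/X[3]).ravel())
```

```text
[array([537.1,   2.6, 160. ]), array([503.8,  -1.2, 160. ]), array([520. ,   3.1, 160. ])]
hook [521.80594911   1.31838786 149.98765337]
keeper [521.65028944 -91.69854678 201.88921377]
```

Emit:
carry_out:
  gripper: 0.4
  plan:
    - {"tx":25,"ty":40,"tz":0,"rx":0,"ry":0,"rz":0}
    - {"tx":25,"ty":40,"tz":0,"rx":0,"ry":0,"rz":0}
    - {"tx":25,"ty":40,"tz":0,"rx":0,"ry":0,"rz":0}
    - {"tx":25,"ty":40,"tz":0,"rx":0,"ry":0,"rz":0}
    - {"tx":5,"ty":40,"tz":0,"rx":0,"ry":0,"rz":0}
    - {"tx":0,"ty":7,"tz":0,"rx":0,"ry":0,"rz":0}
    - {"tx":0,"ty":0,"tz":-50,"rx":0,"ry":0,"rz":0}
    - {"tx":0,"ty":0,"tz":-50,"rx":0,"ry":0,"rz":0}
    - {"tx":0,"ty":0,"tz":0,"rx":0,"ry":0,"rz":0}
    - {"tx":0,"ty":0,"tz":0,"rx":0,"ry":0,"rz":0}

```text
time: 24.55
tool_pos: [521.0, 3.6, 259.9]
tcp_rot: [-3.141, -0.0, 1.572]
contact_force: [0.4, 0.4, 1.3]
grip_width: 55.3
finger_force: 0.0
```

Emit:
carry_out:
  plan:
    - {"tx":0,"ty":-2,"tz":-40,"rx":0,"ry":0,"rz":0}
    - {"tx":0,"ty":0,"tz":-40,"rx":0,"ry":0,"rz":0}
    - {"tx":0,"ty":0,"tz":-25,"rx":0,"ry":0,"rz":0}
    - {"tx":0,"ty":0,"tz":-14,"rx":0,"ry":0,"rz":0}
    - {"tx":0,"ty":0,"tz":0,"rx":0,"ry":0,"rz":0}
    - {"tx":0,"ty":0,"tz":0,"rx":0,"ry":0,"rz":0}

```text
time: 25.15
tool_pos: [523.0, 1.1, 142.8]
tcp_rot: [3.137, 0.001, 1.572]
contact_force: [0.1, -0.2, 0.1]
grip_width: 55.0
finger_force: 0.0
```

Emit:
carry_out:
  gripper: 0.75
  plan:
    - {"tx":0,"ty":0,"tz":0,"rx":0,"ry":0,"rz":0}
    - {"tx":0,"ty":0,"tz":0,"rx":0,"ry":0,"rz":0}
    - {"tx":0,"ty":0,"tz":0,"rx":0,"ry":0,"rz":0}
    - {"tx":0,"ty":0,"tz":0,"rx":0,"ry":0,"rz":0}

```text
time: 25.55
tool_pos: [522.8, 1.6, 141.2]
tcp_rot: [3.136, -0.0, 1.571]
contact_force: [4.8, 1.6, 0.6]
grip_width: 34.7
finger_force: 30.0
```

Emit:
carry_out:
  plan:
    - {"tx":-1,"ty":-1,"tz":11,"rx":0,"ry":0,"rz":0}
    - {"tx":0,"ty":-2,"tz":11,"rx":0,"ry":0,"rz":0}
    - {"tx":0,"ty":-6,"tz":10,"rx":0,"ry":0,"rz":0}
    - {"tx":0,"ty":-7,"tz":10,"rx":0,"ry":0,"rz":0}
    - {"tx":0,"ty":0,"tz":0,"rx":0,"ry":0,"rz":0}
    - {"tx":0,"ty":0,"tz":0,"rx":0,"ry":0,"rz":0}

```text
time: 26.15
tool_pos: [522.5, -14.2, 183.7]
tcp_rot: [3.134, -0.001, 1.571]
contact_force: [7.7, 3.9, 0.1]
grip_width: 34.3
finger_force: 30.0
```

Emit:
carry_out:
  plan:
    - {"tx":0,"ty":-9,"tz":7,"rx":0,"ry":0,"rz":0}
    - {"tx":0,"ty":-10,"tz":8,"rx":0,"ry":0,"rz":0}
    - {"tx":0,"ty":0,"tz":0,"rx":0,"ry":0,"rz":0}
    - {"tx":0,"ty":0,"tz":0,"rx":0,"ry":0,"rz":0}

```text
time: 26.55
tool_pos: [522.3, -33.6, 198.5]
tcp_rot: [3.135, -0.0, 1.571]
contact_force: [7.7, 2.2, -0.8]
grip_width: 34.2
finger_force: 30.0
```

Run:
```python
from h import *
o=bot.get_obs();print(o["time"],o["tool_pos"],o["grip_width"])
t=bot.capture("top")[:,:,::-1].copy();s=bot.capture("scene")[:,:,::-1].copy();w=bot.capture("wrist")[:,:,::-1].copy()
a=cv2.resize(w,(400,300),interpolation=cv2.INTER_CUBIC)
b=cv2.resize(s[110:210,140:260],(400,333),interpolation=cv2.INTER_CUBIC)[:300]
cv2.imwrite("pics/v9.png",np.hstack([a,b]))
```

```text
26.55 [522.29309022 -33.59580434 198.48602429] 34.239036371473816
```

View pics/v9.png

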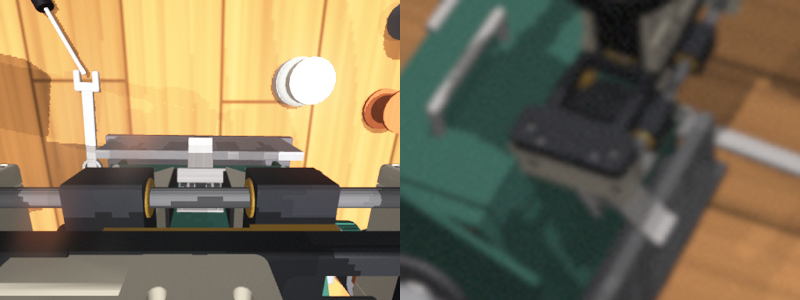

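The wrist view shows the hook between the pads at (200,185), and the lever is still low with its end at (201,145). I continue up to raise the lever.

Emit:
carry_out:
  plan:
    - {"tx":-1,"ty":-6,"tz":6,"rx":0,"ry":0,"rz":0}
    - {"tx":0,"ty":-7,"tz":5,"rx":0,"ry":0,"rz":0}
    - {"tx":0,"ty":0,"tz":3,"rx":0,"ry":0,"rz":0}
    - {"tx":0,"ty":0,"tz":0,"rx":0,"ry":0,"rz":0}
    - {"tx":0,"ty":0,"tz":0,"rx":0,"ry":0,"rz":0}

```text
time: 27.2
tool_pos: [521.6, -46.6, 211.8]
tcp_rot: [3.135, 0.0, 1.571]
contact_force: [10.0, 0.8, -4.5]
grip_width: 34.2
finger_force: 30.0
```

Run:
```python
from h import *
m=bot.camera_model("wrist");w=bot.capture("wrist")[:,:,::-1].copy()
cv2.imwrite("pics/v10.png",cv2.resize(w[140:300,150:370],(770,560),interpolation=cv2.INTER_CUBIC))
for L in(.75,1.2,1.5,1.8,2.1):
    a=L-np.pi/3;p=[520,-64+67*np.cos(a),167+67*np.sin(a)];print(L,(proj(m,p)-[150,140])*3.5)
```

```text
0.75 [357.2158422    3.19953715]
1.2 [356.77590442   6.21973111]
1.5 [356.52276181  51.0134503 ]
1.8 [356.36071884 135.04747689]
2.1 [356.34251194 252.49184218]
```

View pics/v10.png

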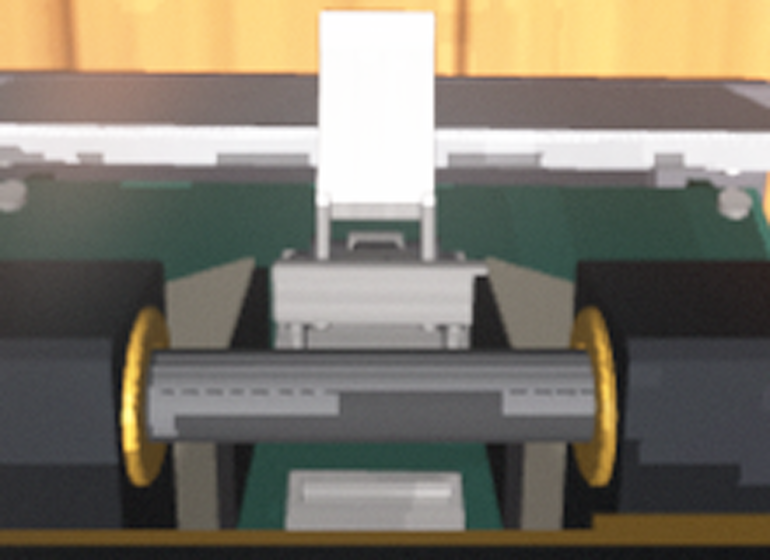

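The lever has come up to about 1.2 (its end is at row 12 of the crop). I keep pulling up, and shift x by +2 to relieve the side force.

Emit:
carry_out:
  plan:
    - {"tx":2,"ty":-2,"tz":4,"rx":0,"ry":0,"rz":0}
    - {"tx":0,"ty":-2,"tz":4,"rx":0,"ry":0,"rz":0}
    - {"tx":0,"ty":0,"tz":0,"rx":0,"ry":0,"rz":0}
    - {"tx":0,"ty":0,"tz":0,"rx":0,"ry":0,"rz":0}

```text
time: 27.65
tool_pos: [522.4, -50.3, 219.5]
tcp_rot: [3.138, -0.001, 1.572]
contact_force: [6.3, 1.4, -2.9]
grip_width: 34.2
finger_force: 30.0
```

```bash
cat > lev.py <<'E'
from h import *
m=bot.camera_model("wrist");w=bot.capture("wrist")[:,:,::-1].copy()
cv2.imwrite("pics/lev.png",w)
c=int(round(proj(m,[523,-10,190])[0]));hsv=cv2.cvtColor(w,cv2.COLOR_BGR2HSV)
print("col",c,[(r,*hsv[r,c,1:].tolist()) for r in range(130,235,3)])
for L in(1.2,1.5,1.6,1.7,1.8,1.9,2.0,2.1):
    a=L-np.pi/3;p=[523,-64+67*np.cos(a),167+67*np.sin(a)];print(L,proj(m,p).round(1))
E
python3 lev.py
```

```text
col 256 [(130, 123, 251), (133, 120, 252), (136, 15, 241), (139, 5, 245), (142, 5, 247), (145, 4, 244), (148, 0, 254), (151, 0, 254), (154, 0, 254), (157, 0, 254), (160, 0, 254), (163, 0, 254), (166, 0, 254), (169, 1, 254), (172, 1, 254), (175, 1, 254), (178, 1, 254), (181, 1, 254), (184, 1, 254), (187, 0, 253), (190, 1, 253), (193, 1, 253), (196, 3, 243), (199, 8, 164), (202, 14, 71), (205, 8, 92), (208, 10, 107), (211, 5, 102), (214, 10, 131), (217, 8, 192), (220, 7, 194), (223, 7, 192), (226, 8, 194), (229, 10, 187), (232, 8, 151)]
1.2 [255.4 135.4]
1.5 [255.6 147.1]
1.6 [255.7 153.4]
1.7 [255.7 160.9]
1.8 [255.8 169.6]
1.9 [255.8 179.3]
2.0 [255.8 189.9]
2.1 [255.9 201.3]
```

```bash
python3 -c "
import cv2;w=cv2.imread('pics/lev.png');s=cv2.imread('pics/v9.png')
from plant import bot
s=bot.capture('scene')[:,:,::-1]
import numpy as np
cv2.imwrite('pics/v11.png',np.hstack([cv2.resize(w[110:290,150:370],(489,400),interpolation=cv2.INTER_CUBIC),cv2.resize(s[110:210,170:250],(311,400),interpolation=cv2.INTER_CUBIC)]))"
```

```text
(no output)
```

View pics/v11.png

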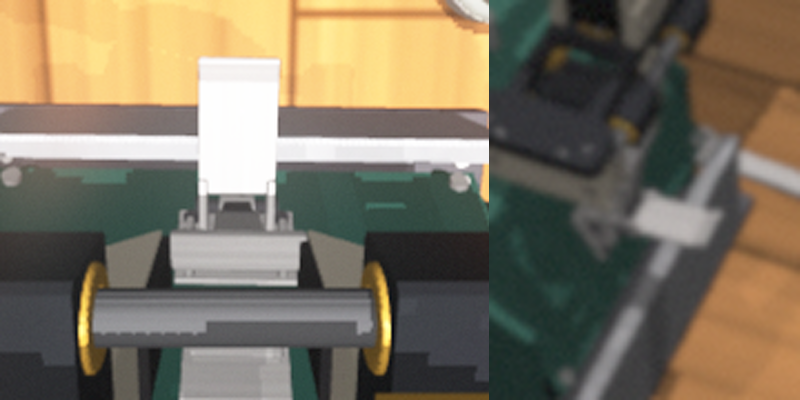

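The lever's end is at left panel (238,60) and right panel (715,225), so the lever is at about 1.15 rad. I pull higher.

Emit:
carry_out:
  plan:
    - {"tx":0,"ty":0,"tz":4,"rx":0,"ry":0,"rz":0}
    - {"tx":0,"ty":0,"tz":4,"rx":0,"ry":0,"rz":0}
    - {"tx":0,"ty":0,"tz":0,"rx":0,"ry":0,"rz":0}
    - {"tx":0,"ty":0,"tz":0,"rx":0,"ry":0,"rz":0}

```text
time: 28.15
tool_pos: [522.4, -50.2, 227.7]
tcp_rot: [3.138, -0.0, 1.572]
contact_force: [5.8, 1.8, -2.2]
grip_width: 34.2
finger_force: 30.0
```

```bash
cat > lev.py <<'E'
from h import *
m=bot.camera_model("wrist");w=bot.capture("wrist")[:,:,::-1].copy();s=bot.capture("scene")[:,:,::-1].copy()
cv2.imwrite("pics/lev.png",w);cv2.imwrite("pics/levs.png",s)
c=int(round(proj(m,[523,-10,190])[0]));sat=cv2.cvtColor(w,cv2.COLOR_BGR2HSV)[...,1].astype(int)
r=next((r for r in range(80,235) if (sat[r:r+3,c-3:c+6]<40).all()),None)
print("lever end row",r)
for L in(1.0,1.2,1.5,1.6,1.7,1.8,1.9,2.0,2.1):
    a=L-np.pi/3;p=[523,-64+67*np.cos(a),167+67*np.sin(a)];print(L,proj(m,p).round(1))
E
python3 lev.py
```

```text
lever end row 160
1.0 [255.3 132.5]
1.2 [255.4 134.7]
1.5 [255.5 145.8]
1.6 [255.6 151.8]
1.7 [255.6 158.9]
1.8 [255.7 167.2]
1.9 [255.7 176.4]
2.0 [255.7 186.5]
2.1 [255.8 197.3]
```

The lever is at about 1.7. I pull 2 mm more, then carry the hook over past upright towards the hatch.

Emit:
carry_out:
  plan:
    - {"tx":0,"ty":0,"tz":2,"rx":0,"ry":0,"rz":0}
    - {"tx":0,"ty":-7,"tz":-1,"rx":0,"ry":0,"rz":0}
    - {"tx":0,"ty":-7,"tz":-2,"rx":0,"ry":0,"rz":0}
    - {"tx":0,"ty":-7,"tz":-4,"rx":0,"ry":0,"rz":0}
    - {"tx":0,"ty":-6,"tz":-5,"rx":0,"ry":0,"rz":0}
    - {"tx":0,"ty":0,"tz":0,"rx":0,"ry":0,"rz":0}
    - {"tx":0,"ty":0,"tz":0,"rx":0,"ry":0,"rz":0}

```text
time: 28.95
tool_pos: [521.9, -78.1, 217.0]
tcp_rot: [3.139, -0.0, 1.571]
contact_force: [7.1, 1.6, 2.0]
grip_width: 34.1
finger_force: 30.0
```

```bash
python3 lev.py; python3 -c "
import cv2,numpy as np
w=cv2.imread('pics/lev.png');s=cv2.imread('pics/levs.png')
cv2.imwrite('pics/v12.png',np.hstack([cv2.resize(w[110:290,150:370],(489,400),interpolation=cv2.INTER_CUBIC),cv2.resize(s[110:210,170:250],(311,400),interpolation=cv2.INTER_CUBIC)]))"
```

```text
lever end row 99
1.0 [256.   93.3]
1.2 [256.2  93. ]
1.5 [256.4 101.2]
1.6 [256.5 106.5]
1.7 [256.5 113.2]
1.8 [256.6 121.2]
1.9 [256.7 130.5]
2.0 [256.7 141. ]
2.1 [256.8 152.4]
```

View pics/v12.png

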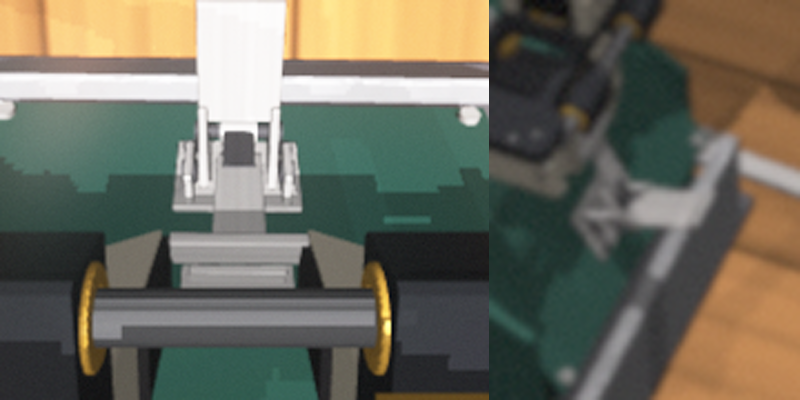

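The claw is past upright, its strip running back from the pin at (238,190). The lever sank to about 1.45, so I pull along the claw to bring it back up.

Emit:
carry_out:
  plan:
    - {"tx":1,"ty":-2,"tz":4,"rx":0,"ry":0,"rz":0}
    - {"tx":0,"ty":-2,"tz":4,"rx":0,"ry":0,"rz":0}
    - {"tx":0,"ty":0,"tz":0,"rx":0,"ry":0,"rz":0}
    - {"tx":0,"ty":0,"tz":0,"rx":0,"ry":0,"rz":0}

```text
time: 29.45
tool_pos: [522.1, -81.5, 224.4]
tcp_rot: [3.141, -0.001, 1.571]
contact_force: [5.1, 2.7, -0.5]
grip_width: 34.2
finger_force: 30.0
```

```bash
python3 lev.py
```

```text
lever end row 134
1.0 [256.   89.3]
1.2 [256.1  88.7]
1.5 [256.2  96.1]
1.6 [256.2 101.1]
1.7 [256.3 107.4]
1.8 [256.3 115. ]
1.9 [256.3 123.8]
2.0 [256.4 133.7]
2.1 [256.4 144.5]
```

Emit:
carry_out:
  plan:
    - {"tx":0,"ty":0,"tz":-2,"rx":0,"ry":0,"rz":0}
    - {"tx":0,"ty":0,"tz":0,"rx":0,"ry":0,"rz":0}
    - {"tx":0,"ty":0,"tz":0,"rx":0,"ry":0,"rz":0}

```text
time: 29.85
tool_pos: [522.0, -81.7, 222.9]
tcp_rot: [3.141, -0.0, 1.571]
contact_force: [5.0, 1.6, 1.2]
grip_width: 34.0
finger_force: 30.0
```

Emit:
carry_out:
  gripper: 0.4
  plan:
    - {"tx":0,"ty":0,"tz":0,"rx":0,"ry":0,"rz":0}
    - {"tx":0,"ty":0,"tz":0,"rx":0,"ry":0,"rz":0}
    - {"tx":0,"ty":0,"tz":0,"rx":0,"ry":0,"rz":0}
    - {"tx":0,"ty":0,"tz":0,"rx":0,"ry":0,"rz":0}
    - {"tx":0,"ty":0,"tz":0,"rx":0,"ry":0,"rz":0}
    - {"tx":0,"ty":0,"tz":40,"rx":0,"ry":0,"rz":0}
    - {"tx":0,"ty":0,"tz":40,"rx":0,"ry":0,"rz":0}
    - {"tx":0,"ty":0,"tz":0,"rx":0,"ry":0,"rz":0}
    - {"tx":0,"ty":0,"tz":0,"rx":0,"ry":0,"rz":0}

```text
time: 30.75
tool_pos: [521.9, -81.6, 303.7]
tcp_rot: [3.14, 0.001, 1.572]
contact_force: [0.4, -0.0, -1.8]
grip_width: 55.2
finger_force: 0.0
```

```bash
python3 lev.py; python3 -c "
import cv2,numpy as np
w=cv2.imread('pics/lev.png');s=cv2.imread('pics/levs.png')
cv2.imwrite('pics/v13.png',np.hstack([cv2.resize(w[60:300,130:390],(433,400),interpolation=cv2.INTER_CUBIC),cv2.resize(s[110:210,170:250],(320,400),interpolation=cv2.INTER_CUBIC)]))"
```

```text
lever end row 122
1.0 [255.7  95.6]
1.2 [255.7  95.5]
1.5 [255.8 101.2]
1.6 [255.8 104.8]
1.7 [255.9 109.2]
1.8 [255.9 114.4]
1.9 [255.9 120.3]
2.0 [255.9 127. ]
2.1 [255.9 134.2]
```

View pics/v13.png

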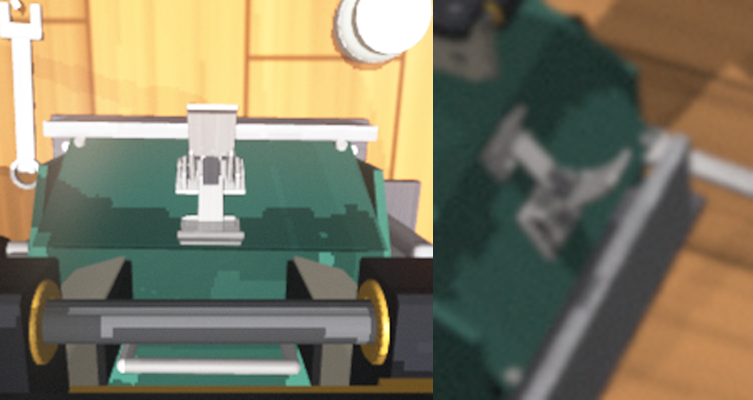

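The claw has dropped onto the keeper: hook at left panel (211,235), lever end at (212,105), so the lever is at about 1.9. I close the fingers and go down on the hatch side of the lever to push it over.

Emit:
carry_out:
  gripper: 1.0
  plan:
    - {"tx":1,"ty":17,"tz":0,"rx":0,"ry":0,"rz":0}
    - {"tx":0,"ty":17,"tz":0,"rx":0,"ry":0,"rz":0}
    - {"tx":0,"ty":0,"tz":0,"rx":0,"ry":0,"rz":0}
    - {"tx":0,"ty":0,"tz":0,"rx":0,"ry":0,"rz":0}
    - {"tx":0,"ty":0,"tz":-40,"rx":0,"ry":0,"rz":0}
    - {"tx":0,"ty":0,"tz":-35,"rx":0,"ry":0,"rz":0}
    - {"tx":0,"ty":0,"tz":-18,"rx":0,"ry":0,"rz":0}
    - {"tx":0,"ty":0,"tz":0,"rx":0,"ry":0,"rz":0}
    - {"tx":0,"ty":0,"tz":0,"rx":0,"ry":0,"rz":0}

```text
time: 31.75
tool_pos: [523.0, -48.1, 210.3]
tcp_rot: [-3.142, 0.0, 1.571]
contact_force: [0.2, -0.1, 0.9]
grip_width: 0.5
finger_force: 0.0
```

Emit:
carry_out:
  plan:
    - {"tx":0,"ty":8,"tz":-3,"rx":0,"ry":0,"rz":0}
    - {"tx":0,"ty":6,"tz":-6,"rx":0,"ry":0,"rz":0}
    - {"tx":0,"ty":5,"tz":-7,"rx":0,"ry":0,"rz":0}
    - {"tx":0,"ty":3,"tz":-6,"rx":0,"ry":0,"rz":0}
    - {"tx":0,"ty":3,"tz":-6,"rx":0,"ry":0,"rz":0}
    - {"tx":0,"ty":5,"tz":-6,"rx":0,"ry":0,"rz":0}
    - {"tx":0,"ty":4,"tz":-7,"rx":0,"ry":0,"rz":0}
    - {"tx":0,"ty":0,"tz":0,"rx":0,"ry":0,"rz":0}

```text
time: 32.55
tool_pos: [522.5, -13.0, 168.1]
tcp_rot: [-3.14, -0.0, 1.572]
contact_force: [-0.9, 0.1, 0.4]
grip_width: 0.2
finger_force: 0.2
```

Emit:
carry_out:
  plan:
    - {"tx":0,"ty":2,"tz":-6,"rx":0,"ry":0,"rz":0}
    - {"tx":0,"ty":2,"tz":-6,"rx":0,"ry":0,"rz":0}
    - {"tx":0,"ty":-1,"tz":-6,"rx":0,"ry":0,"rz":0}
    - {"tx":0,"ty":-1,"tz":-7,"rx":0,"ry":0,"rz":0}

```text
time: 32.95
tool_pos: [522.9, -11.5, 143.7]
tcp_rot: [3.141, -0.0, 1.572]
contact_force: [0.6, 0.3, 1.8]
grip_width: 0.2
finger_force: 1.0
```

Emit:
carry_out:
  plan:
    - {"tx":0,"ty":-2,"tz":-6,"rx":0,"ry":0,"rz":0}
    - {"tx":0,"ty":-3,"tz":-7,"rx":0,"ry":0,"rz":0}
    - {"tx":0,"ty":-5,"tz":-5,"rx":0,"ry":0,"rz":0}
    - {"tx":0,"ty":-5,"tz":-5,"rx":0,"ry":0,"rz":0}
    - {"tx":0,"ty":0,"tz":0,"rx":0,"ry":0,"rz":0}
    - {"tx":0,"ty":0,"tz":0,"rx":0,"ry":0,"rz":0}

```text
time: 33.55
tool_pos: [522.6, -25.7, 121.5]
tcp_rot: [-3.142, -0.002, 1.571]
contact_force: [-1.2, 5.9, 6.5]
grip_width: -0.1
finger_force: 4.3
```

Reaction is building (6 N out and 6.5 N up). I press a little further.

Emit:
carry_out:
  plan:
    - {"tx":0,"ty":-2,"tz":-1,"rx":0,"ry":0,"rz":0}
    - {"tx":0,"ty":-2,"tz":-1,"rx":0,"ry":0,"rz":0}
    - {"tx":0,"ty":0,"tz":0,"rx":0,"ry":0,"rz":0}
    - {"tx":0,"ty":0,"tz":0,"rx":0,"ry":0,"rz":0}

```text
time: 33.95
tool_pos: [522.7, -26.7, 120.9]
tcp_rot: [3.14, -0.007, 1.571]
contact_force: [-4.2, 19.6, 20.0]
grip_width: 0.5
finger_force: 13.0
```

It is hard against the stop. I retreat and check numerically.

Emit:
carry_out:
  plan:
    - {"tx":0,"ty":15,"tz":5,"rx":0,"ry":0,"rz":0}
    - {"tx":0,"ty":30,"tz":20,"rx":0,"ry":0,"rz":0}
    - {"tx":0,"ty":30,"tz":50,"rx":0,"ry":0,"rz":0}
    - {"tx":0,"ty":30,"tz":50,"rx":0,"ry":0,"rz":0}
    - {"tx":0,"ty":40,"tz":50,"rx":0,"ry":0,"rz":0}
    - {"tx":0,"ty":40,"tz":0,"rx":0,"ry":0,"rz":0}
    - {"tx":0,"ty":0,"tz":0,"rx":0,"ry":0,"rz":0}
    - {"tx":0,"ty":0,"tz":0,"rx":0,"ry":0,"rz":0}

```text
time: 34.75
tool_pos: [522.5, 137.4, 268.2]
tcp_rot: [-3.141, 0.001, 1.574]
contact_force: [-0.8, -1.2, 0.5]
grip_width: 0.3
finger_force: 0.0
```

Run:
```python
from h import *
print(bot.get_obs()["tool_pos"])
mt,ms=bot.camera_model("top"),bot.camera_model("scene")
c0={n:cv2.imread(f"pics/{n[0]}8.png") for n in("top","scene")}
kp=lambda y,z:[520,-100+.5*y+.866*z,210-.866*y+.5*z]   # keeper frame y,z -> world
for n,m in(("top",mt),("scene",ms)):
    im=bot.capture(n)[:,:,::-1].copy();cv2.imwrite(f"pics/{n}9.png",im)
    hsv=cv2.cvtColor(im,cv2.COLOR_BGR2HSV);h0=cv2.cvtColor(c0[n],cv2.COLOR_BGR2HSV)
    # profile along facet middle line: S,V of metal (low S) vs green
    print(n,[(y,*hsv[tuple(np.round(proj(m,kp(y,8))).astype(int)[::-1])][1:].tolist(),*h0[tuple(np.round(proj(m,kp(y,8))).astype(int)[::-1])][1:].tolist()) for y in range(-5,130,6)])
    x0,x1,y0,y1=(290,385,190,260) if n=="top" else (150,250,110,205)
    M=np.zeros(hsv.shape[:2],np.uint8);M[y0:y1,x0:x1]=((hsv[...,1]<45)&(hsv[...,2]>110))[y0:y1,x0:x1]
    k,l,s,c=cv2.connectedComponentsWithStats(M)
    print([(s[i].tolist()) for i in range(1,k) if s[i][4]>15])
    print("expect hook",proj(m,kp(9,12)),"lever end",proj(m,kp(122,10)))
```

```text
[522.48944312 137.39465606 268.22115904]
top [(-5, 56, 77, 54, 71), (1, 4, 143, 2, 134), (7, 2, 141, 4, 132), (13, 3, 156, 0, 150), (19, 3, 186, 3, 153), (25, 2, 128, 68, 75), (31, 4, 127, 70, 77), (37, 4, 128, 23, 98), (43, 6, 128, 6, 132), (49, 4, 118, 6, 129), (55, 4, 69, 6, 134), (61, 8, 68, 8, 131), (67, 6, 139, 6, 128), (73, 7, 114, 3, 162), (79, 1, 178, 5, 165), (85, 7, 143, 35, 51), (91, 7, 143, 4, 187), (97, 7, 143, 4, 175), (103, 5, 142, 4, 172), (109, 5, 142, 6, 180), (115, 5, 140, 4, 179), (121, 6, 182, 4, 180), (127, 3, 178, 4, 181)]
[[307, 190, 46, 47, 741], [309, 234, 8, 26, 138]]
expect hook [345.68130454 224.03254206] lever end [309.13095672 228.11422434]
scene [(-5, 23, 112, 26, 109), (1, 7, 148, 7, 142), (7, 10, 148, 9, 141), (13, 10, 160, 7, 145), (19, 9, 139, 14, 93), (25, 8, 126, 95, 70), (31, 6, 127, 99, 72), (37, 8, 128, 32, 95), (43, 6, 118, 7, 141), (49, 8, 94, 10, 130), (55, 12, 66, 10, 133), (61, 3, 76, 8, 123), (67, 7, 138, 8, 150), (73, 4, 122, 8, 155), (79, 5, 146, 4, 129), (85, 9, 148, 5, 162), (91, 10, 148, 9, 171), (97, 10, 147, 6, 133), (103, 7, 146, 6, 120), (109, 9, 148, 2, 139), (115, 9, 162, 5, 140), (121, 7, 180, 2, 106), (127, 5, 154, 4, 63)]
[[150, 110, 8, 9, 39], [150, 112, 22, 32, 162], [182, 139, 20, 20, 172], [191, 142, 42, 42, 446], [234, 148, 16, 10, 84], [195, 185, 15, 20, 108]]
expect hook [190.88412556 144.96943292] lever end [216.02256321 178.58959592]
```

The lever reads flat on the facet line from 67 to 121 mm. I check from close by, with numbers only, that the hook sits inside the lip.

Emit:
carry_out:
  plan:
    - {"tx":0,"ty":-20,"tz":30,"rx":0,"ry":0,"rz":0}
    - {"tx":0,"ty":-45,"tz":0,"rx":0,"ry":0,"rz":0}
    - {"tx":0,"ty":-45,"tz":0,"rx":0,"ry":0,"rz":0}
    - {"tx":0,"ty":-45,"tz":0,"rx":0,"ry":0,"rz":0}
    - {"tx":0,"ty":-45,"tz":0,"rx":0,"ry":0,"rz":0}
    - {"tx":0,"ty":-45,"tz":0,"rx":0,"ry":0,"rz":0}
    - {"tx":0,"ty":-30,"tz":0,"rx":0,"ry":0,"rz":0}
    - {"tx":0,"ty":0,"tz":0,"rx":0,"ry":0,"rz":0}
    - {"tx":0,"ty":0,"tz":0,"rx":0,"ry":0,"rz":0}
    - {"tx":0,"ty":0,"tz":0,"rx":0,"ry":0,"rz":0}

```text
time: 35.85
tool_pos: [522.5, -137.5, 298.6]
tcp_rot: [-3.141, -0.001, 1.572]
contact_force: [-0.5, -0.1, 0.1]
grip_width: 0.4
finger_force: 0.0
```

Run:
```python
from h import *
print(bot.get_obs()["tool_pos"])
m=bot.camera_model("wrist");w=bot.capture("wrist")[:,:,::-1].copy();cv2.imwrite("pics/w9.png",w)
hsv=cv2.cvtColor(w,cv2.COLOR_BGR2HSV)
kp=lambda x,y,z:[523+x,-100+.5*y+.866*z,210-.866*y+.5*z]
for a in[(0,0,5),(0,9,16),(0,13,12),(0,20,16),(0,55,16),(0,122,10)]:print(a,proj(m,kp(*a)).round(1))
r0=int(proj(m,kp(0,34,16))[1]);r1=int(proj(m,kp(0,-8,5))[1])+3;c0=int(proj(m,kp(-26,9,10))[0]);c1=int(proj(m,kp(26,9,10))[0])
c0,c1=sorted((c0,c1));print("rows",r0,r1,"cols",c0,c1)
for r in range(r0,r1+1):
    print(r,"".join("." if hsv[r,c,1]>45 else "%x"%(hsv[r,c,2]//16) for c in range(c0,c1+1)))
```

```text
[ 522.54802853 -137.50659239  298.61584372]
(0, 0, 5) [255.4 144.3]
(0, 9, 16) [255.4 127.4]
(0, 13, 12) [255.4 128.9]
(0, 20, 16) [255.4 120.5]
(0, 55, 16) [255.4 101.2]
(0, 122, 10) [255.3  77.7]
rows 112 152 cols 225 285
112 .........aeeeffd8adfebeecdcccccccccbcddeeeffeb8effced........
113 .........aeeeffdacefedeecddddddddddddddeeeffedaeffeed........
114 .........aeeeffdbdefededcddddddddddddddeeeffedaefeded8.......
115 .........beeeffebddeededcddddddddddddddeeeeeedcefeded9.......
116 .........beeeefeceeeeeeecdddddddddddddcdeedeeedffeded9.......
117 ........9ceeeefedeeeeeeeddddddddddddddcdeeeeeeefffeeda.......
118 ........9deeeeeeeeeeeeeecdddddddddddddddeeeeeeeefeeeeb.......
119 ........aefffffffffffffedddddddddddddddffffffffffffffe.......
120 ........aefffffffffffffedddddddcdddddddfffffffffffffff.......
121 .........accccccdcddddccddddddddddddddcceeeeeeeeeeeeec.......
122 .......................9ddddddddddddcdb8.....99999999........
123 .......................addddddddddddddb......................
124 .......................addddddddddddddb......................
125 ..............
[... 1129 characters left out ...]
eeeeeeeeeeeeeeeeeeeeeeeeeeeeeb..........
143 ...........aeeeeeeeeeeeeeeeeeeeeeeeeeeeeeeeeeeeeeec..........
144 ...........cfffffffeeeeeeeeeeeeeeeeeeeeeeeeeeeeeeec..........
145 ...........dffffffffffffffffffffffffffffffffffffffe..........
146 ...........beeeeeeeeeeeeeeeeeeeffffffffffffffffefed..........
147 ...............................................99............
148 .............................................................
149 .............................................................
150 .............................................................
151 .............................................................
152 .............................................................
```

The 36 mm wide hook (41 columns) runs down to the keeper plate on the hatch side, with the narrower lip hidden behind it. So it is hooked in the pocket, the lever is down and the hatch is shut. Handing in.

```bash
python3 -c "
from plant import bot
print(bot.close_job())"
```

```text
the job is handed in; nothing more can be done
None
```

The job is handed in, with no verdict returned: all three nuts are in the barrel, the bearing is still in the tray, the hatch is shut, and the claw is hooked with the lever down; I viewed 17 pictures, over the limit of 14.

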